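# Spray both faces of a test tile

### The job

Take the square-topped test tile out of the rack and stand it in the middle of the spray stand's pad, front face (long-toe side) squarely to the nozzle; press the sprayer's cap fully down for a moment and let it rise, then turn the tile round, press again for its back, and leave it standing so on the pad. At the stand hold the tile only by its two narrow side edges, never by its faces - in the rack only the faces can be reached, so set it down on the way, for instance on the bare bat, and take it again by the edges. Set it down gently and keep it upright, never press the cap with no tile on the pad, and leave the other tiles, the jar, the mug and the black beaker where they are.

Things in the scene. Friction and masses are not known exactly. Their poses are not given: they have to be found in the camera images.
- tile: the test tile to spray, the only square-topped one in the rack: terracotta, an upright slab 60 wide (y) x 10 thick (x) x 100 mm tall on a foot 60 wide x 10 thick. Origin under the slab's centre at the underside of the foot, z up. The foot's long toe runs 34 mm from the origin to -x (the front side), its short heel 20 mm to +x (the back side). 0.2 kg
- tile_panel: the middle 44 mm of the tile's slab, i.e. its two faces without the 8 mm strip at each side edge; same origin and axes as the tile. At the stand the fingers must not touch it: grip the slab across its 60 mm width there
- tile_toe (a point): end of the tile's long toe, 34 mm in front (-x) of the tile's origin, 5 mm up
- rack: fixed wooden rack, 76 x 256 mm, three bays side by side along its y at y = -80, 0, 80 mm, between four uprights 8 mm thick (y = -120, -40, 40, 120 mm), 44 mm deep (x) and 112 mm high. Tiles stand on its base, 12 mm above the table, with their faces to the rack's -x and +x, the fronts to -x; 6 mm free beside each edge, open in front, behind and above. Origin at the table under its middle
- arched_a: test tile with a round-arched top in another bay, 60 x 10 x 110 mm, same foot; leave it alone
- arched_b: second arched test tile, as arched_a; leave it alone
- bat: bare plywood bat, fixed, 124 x 124 x 12 mm, free for setting the tile down; origin at the centre of its underside on the table
- stand: fixed spray stand: plywood base 270 (x) x 130 (y) x 10 mm, origin at the centre of its underside. The spray goes along +x: a squat white spray bottle (54 mm across) is clamped at x = -70 mm, the pad is at x = +50 mm, a sheet-metal screen 105 mm high stands across it at x = +128 mm
- pad (a point): centre of the top of the stand's square grey slab pad (96 x 96 mm, 18 mm above the table); axes as the stand: +x is the direction of spray, so the nozzle lies to -x. Tile front to the nozzle: tile yaw = stand yaw; back to the nozzle: a half turn from that
- cap_top (a point): centre of the top of the bottle's round grey spray cap, 33 mm across, 108 mm above the table when up; its nozzle points along the stand's +x to the pad
- cap (a joint): travel of the sprung cap in m: 0 up, 0.007 fully down (needs about 4.5 N straight down)
- glaze_jar: bystander: lidded glass jar, 56 mm across, 75 mm high; origin at its base
- mug: bystander: white mug, 76 mm across, 85 mm high; origin at its base
- beaker: bystander: black cylinder, 60 mm across, 100 mm high; origin at its base
Things that resemble listed ones, but are neither listed nor needed, are in the scene too. Leave any purple or yellow look-alike of the tile alone.

How it is judged:
By the outcome, as a careful person would: the job done as asked, in the order asked, and still so for the second after the job is handed in, with the robot touching nothing.
It also fails if it takes over 72 s, if anything falls off the work surface, if the arm or the gripper's body presses on something with over 40 N, if the wrist force passes 120 N, or if a joint passes its speed limit or range.

### The arm

A 6-joint arm with a two-finger parallel gripper is mounted at the origin on the work surface. World frame = base frame: x ahead of the robot, y to its left, z up, the work surface at z = 0. Lengths are in mm, angles in rad, forces in N, time in s.
With the tool pointing down it reaches from about 275 to 750 mm from the base axis. Payload 10.2 kg.
Tool frame: the origin (TCP) lies midway between the tips of the shut fingers; the grasp point (between the pads) lies grasp_offset behind it (grasp_offset is the distance from the TCP to the grasp point, in mm); x points along the fingers, z is the direction in which the jaws open and shut, and the axes are right-handed (so a half turn about x gives the same grasp; the last joint's range is limited). The gripper opens to 85 mm and grips with 20 to 120 N. Pads are 22 mm wide; open, the fingers measure 114 mm over their backs; the gripper's body (76 mm by 85 mm) begins 54 mm behind the grasp point. The pads swing forward as they close: fully open they stand 13 mm farther back than shut.
Start: joints at [-1.376, 0.313, 1.498, -0, 1.331, -0.223], TCP at [213.007, -479.853, 231.294] pointing down, gripper open.
Joint ranges: [-2.94, 2.94], [-0.97, 2.17], [0.19, 2.56], [-1.23, 4.37], [0.02, 3.11], [-2.88, 2.88]. Speed limits (rad/s): [2.39, 2.39, 3.01, 3.14, 3.14, 3.14].

### API

Orientations are given as a unit quaternion [w, x, y, z].
In Python, from rig import sense, capture, calibration, finish_job, grasp_offset gives the robot as it stands.
- The arm moves only by the shell command python3 -m jog 'ROWS' [FORCE]. ROWS is JSON, a list of rows, each an object with "linear": the shift along the tool's x, y, z scaled (see below), a list of three; "rotation": the turn, a rotation vector about the tool's x, y, z scaled (see below), a list of three; "grip": the finger opening in mm, from 0 to 85.4. A call has 1 to 20 rows; each row is the pose to reach, as a shift and turn from the pose measured when the call began, along the tool's axes at that moment; what a row does not reach only later rows make up. The controller multiplies each number of a shift by 0.3 m and each number of a turn by 0.5 rad. A row lasts 1/12 s, in which the tool goes at most 41.7 mm and 7.16 degrees, less where a joint would pass 70% of its speed; a pose out of reach is approached as far as the arm can. A call with a number of a shift or a turn outside -1 to 1 is refused whole. A call with a gripper value outside its range is refused whole. The fingers move at their own pace and stop on an object; FORCE is the grip in N (left out, the last holds). Time passes only in rows, so rows that repeat a pose let the fingers close. It gives the time, the measured TCP pose, the force and the opening at its end, in the units of the state.
- sense(): the state, without advancing time (a new reading comes with each control period).
- capture(name): name is "side" or "top"; returns (picture, depth): 400x640x3 uint8, red, green, blue; 400x640 float32, mm along the optical axis (not along the pixel's ray), 0 where there is no reading.
- calibration(name): a dict with "intrinsics" (3x3 intrinsics, pixels), "dist" ([k1, k2, p1, p2, k3] as OpenCV has them; the pictures are not rectified), "world_from_camera" (4x4, takes a point from camera to world coordinates). Camera axes: x right, y up, looking along -z (the intrinsics and any distortion apply to the point x, -y, -z); pixel columns grow to the right and rows downward; lengths in mm; the calibration is good to about 2 mm. A picture is of the moment at which its call begins. calibration takes no time and is no camera call.
- finish_job(): hands the job in, once; it reports no verdict.
The state is a dict: "time_s": time; "joints": joint angles; "dq": joint speeds; "tau": joint torques, N m; "eef_pos": TCP position; "ee_rot": TCP orientation; "force": force on the tool from outside, world axes, zero at the start; "wrist_torque": the same for the moment, N m; "grip_width": opening from 0.0 (shut) to 1.0 (fully open).
Only numpy, scipy, OpenCV 4.12 (cv2) and the standard library are available. Lean on these libraries where they do the work, as an engineer would, in place of code of your own. Each camera call takes 0.05 s, during which the arm holds its last target.

## Working session

There is one attempt and no reset: what is moved stays moved. The work goes in short steps, Python scripts to look and compute and a shell command to move; the robot and the scene stay as the last step left them, time stands still between calls to the robot, and variables do not carry over. Pictures are saved under pics/ and viewed, and the job is handed in when it is done.

```bash
mkdir -p pics; ls; python3 - <<'E'
from rig import *
import rig,cv2,numpy as np
print(sense()); print(grasp_offset if not callable(grasp_offset) else grasp_offset())
for n in("side","top"):
    p,d=capture(n); cv2.imwrite(f"pics/{n}0.png",p[:,:,::-1]); np.save(f"pics/{n}0d.npy",d)
    c=calibration(n); print(n,c)
E
```

```text
pics
{'time_s': 0.0, 'joints': array([-1.37641946e+00,  3.13466497e-01,  1.49845001e+00,  2.08961552e-06,
        1.33098491e+00, -2.23403841e-01]), 'dq': array([-4.69363971e-04,  2.91843479e-04,  1.22878655e-04, -5.27206671e-04,
       -5.15637062e-04,  2.69203295e-05]), 'tau': array([ 7.11799839e-04, -4.12273872e+01, -2.59737754e+01, -1.23348327e-04,
        4.18651354e-03, -2.18665043e-06]), 'eef_pos': array([ 212.94636153, -479.59203206,  230.72176442]), 'ee_rot': array([ 0.59249595,  0.38577603,  0.59313974, -0.38511122]), 'force': array([-0.46089304,  0.07295158,  0.02005283]), 'wrist_torque': array([0.01753108, 0.01882796, 0.03382166]), 'grip_width': 0.9968706438439443}
18.700000000000003
side {'intrinsics': array([[402.57569615,   0.        , 323.29589118],
       [  0.        , 402.57569615, 204.28507534],
       [  0.        ,   0.        ,   1.        ]]), 'dist': array([0.00267685, 0.        , 0.        , 0.        , 0.        ]), 'world_from_camera': array([[-9.86590510e-01,  8.26612614e-02, -1.40734794e-01,
         3.31170496e+02],
       [-1.63182506e-01, -5.16794344e-01,  8.40413634e-01,
         9.74984836e+02],
       [-3.26129457e-03,  8.52109572e-01,  5.23353267e-01,
         6.58547016e+02],
       [ 0.00000000e+00,  0.00000000e+00,  0.00000000e+00,
         1.00000000e+00]])}
top {'intrinsics': array([[443.22428356,   0.        , 322.8665673 ],
       [  0.        , 443.22428356, 194.28476314],
       [  0.        ,   0.        ,   1.        ]]), 'dist': array([-0.07667264,  0.        ,  0.        ,  0.        ,  0.        ]), 'world_from_camera': array([[-1.53552759e-02,  9.96415065e-01, -8.31939555e-02,
         3.51548165e+02],
       [-9.99880582e-01, -1.54470266e-02, -4.59260971e-04,
         5.48915780e+01],
       [-1.74271379e-03,  8.31769685e-02,  9.96533268e-01,
         1.33433656e+03],
       [ 0.00000000e+00,  0.00000000e+00,  0.00000000e+00,
         1.00000000e+00]])}
```

View pics/side0.png

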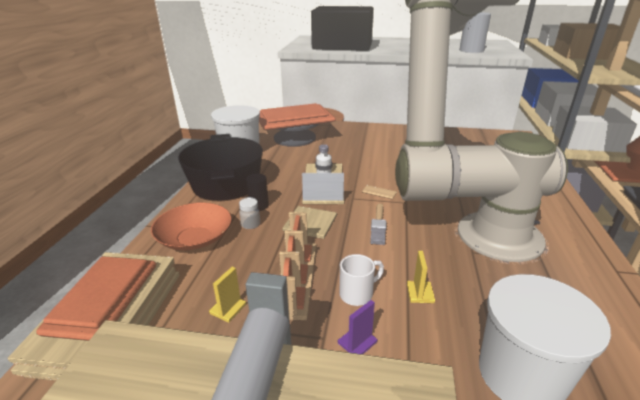

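View pics/top0.png

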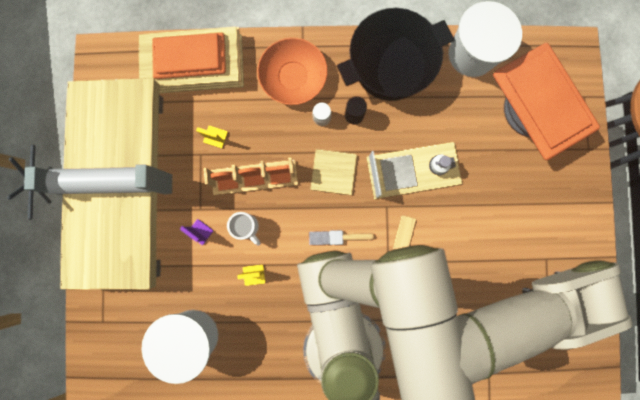

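The side view shows the rack at (297,265), the bat at (312,222), and the stand with its screen at (323,187). In the top view the rack is at (252,176), the bat at (334,172), the pad at (400,170), and the bottle at (441,163). Next I'll enlarge the rack and stand.

```bash
python3 - <<'E'
import cv2,numpy as np
t=cv2.imread("pics/top0.png");s=cv2.imread("pics/side0.png")
a=cv2.resize(t[140:205,195:475],None,fx=2.85,fy=2.85,interpolation=cv2.INTER_CUBIC)
cv2.imwrite("pics/t1.png",a)
a=cv2.resize(s[140:325,245:365],None,fx=3.2,fy=3.2,interpolation=cv2.INTER_CUBIC)
cv2.imwrite("pics/s1.png",a)
E
```

```text
(no output)
```

View pics/t1.png

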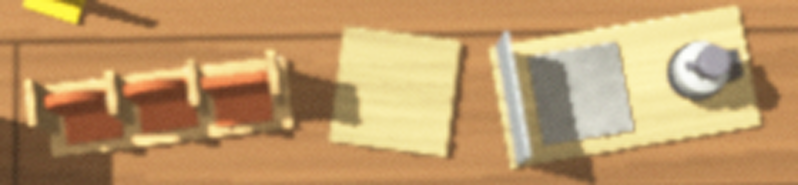

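View pics/s1.png

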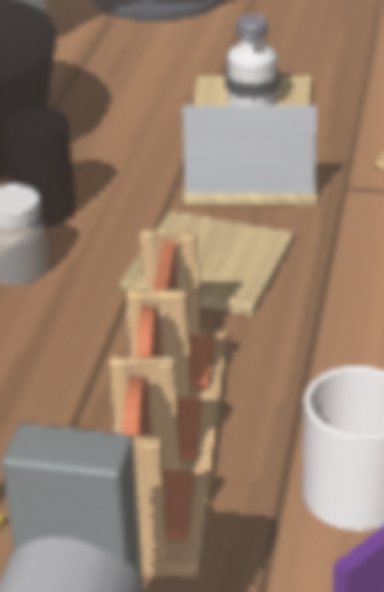

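Candidates in the top view are the tiles at about (224,177), (248,173) and (278,170). The right one looks straight-topped and the other two curved. I'll confirm with depth and a larger crop.

```bash
cat > h.py <<'E'
import cv2,numpy as np
from rig import calibration
def cloud(n,d):
    c=calibration(n);h,w=d.shape
    v,u=np.mgrid[0:h,0:w]
    p=cv2.undistortPoints(np.stack([u,v],-1).reshape(-1,1,2).astype(float),c["intrinsics"],c["dist"]).reshape(h,w,2)
    P=np.stack([p[...,0]*d,-p[...,1]*d,-d],-1)
    T=c["world_from_camera"];W=P@T[:3,:3].T+T[:3,3]
    W[d==0]=np.nan
    return W
def ray(n,u,v,z):
    c=calibration(n)
    p=cv2.undistortPoints(np.array([[[u,v]]],float),c["intrinsics"],c["dist"])[0,0]
    T=c["world_from_camera"];r=T[:3,:3]@np.array([p[0],-p[1],-1]);o=T[:3,3]
    return o+r*(z-o[2])/r[2]
def proj(n,X):
    c=calibration(n);T=c["world_from_camera"];q=T[:3,:3].T@(np.asarray(X,float)-T[:3,3])
    q=np.array([q[0],-q[1],-q[2]])
    return cv2.projectPoints(q.reshape(1,1,3),np.zeros(3),np.zeros(3),c["intrinsics"],c["dist"])[0].ravel()
E
python3 - <<'E'
from h import *
t=cv2.imread("pics/top0.png");d=np.load("pics/top0d.npy");W=cloud("top",d)
s=cv2.imread("pics/side0.png");Ws=cloud("side",np.load("pics/side0d.npy"))
np.set_printoptions(linewidth=250,precision=0,suppress=True)
print(np.nanmedian(W[120:130,280:400,2]),np.nanmedian(W[200:215,400:460,2]))
print("z rows 158-192, cols 205-300 step2"); 
for r in range(156,196,2): print(r,W[r,204:302:2,2].round().astype(int))
a=cv2.resize(t[155:198,202:302],None,fx=8,fy=8,interpolation=cv2.INTER_CUBIC)
b=cv2.resize(s[205:325,270:325],None,fx=4.5,fy=4.5,interpolation=cv2.INTER_CUBIC)
cv2.imwrite("pics/t2.png",a);cv2.imwrite("pics/s2.png",b)
for n,w in(("rack c",W[176,252]),("bat",W[172,334]),("pad",W[172,400]),("bottle",W[163,441])): print(n,w)
E
```

```text
1.3294822931652561 1.0715887207991273
z rows 158-192, cols 205-300 step2
156 [-1 -2  3  1  9  5  1 -1  7  0  2  8 -1  3  3  2  2  4  0 -3 -3  1  0  2  4  4  1 -3  3  1 -1  5  0  6  4  4  3  3  4  5  2 -1  0  3 -1  2  6 -2 -2]
158 [  3   4   2   0   0   2  -3  -1   2   5   1   7   1   4   5  -1  -2   1  -2   3   2   7  -3   0  -1   8   3   5  -2  -2  -2   4   4  -5   1  -4   4   1   1  -2   4   0 110 111   1   1  -2   0  -3]
160 [  4   0  -6   4   1   5   1   4   1   3  -1   1   0   4   0   3   4   5   0   2  -4  -1   2  -1  -3   2  -1   3  -2   2  -2   1   0   2   2  -5  -1   0   3   0   3  -2 107 116  13  12  -2   1   1]
162 [  2   0  -2   0   4   4   3   6   4  -1   3  -2   4   4   3  -2   0   0  -4   1  -3   0   5   1  -1   1  -3   1 111 112   2   3   0   0  -2  13  10  10  19  15  11  10   8 113  67  19  -1   0   4]
164 [                   0                    4                   -2                   -1                    2                   -2                    0                    5                    7                    0                    1
                    4           
[... 5571 characters left out ...]
    0                    3                   -3                    1                    3                   -4                    3
                    6                    2 -9223372036854775808                   -1                    3]
192 [ 0  1  3  2  3 13 16 15 15 10 12 16 13 10 15  9  5  5 -1 -1  1  0  0  1  1 -1  4  3  0  0  1  1  5 -3  4 -3  1 -1  1  1  2  1  5  0 -4  1 -5  0  2]
194 [ 5 -3 -5 -1  4 12 15 13  7 -5  3  2 -1  5  2  4  1  2 -4 -1  4  3  1  3  2  1  1  0  0 -1 -2 -2  0  6 -1  1  0  0 -2  3 -2  2  0  1 -2  2 -2  2 -2]
rack c [519. 266.  22.]
bat [529.  21.   9.]
pad [ 525. -177.   17.]
bottle [ 537. -277.  109.]<stdin>:7: RuntimeWarning: invalid value encountered in cast
```

View pics/t2.png

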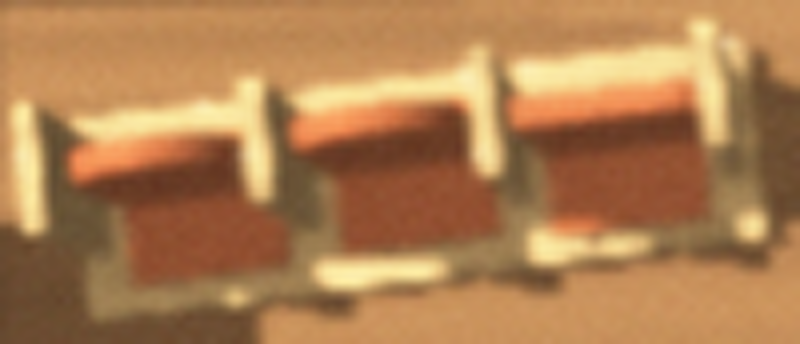

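View pics/s2.png

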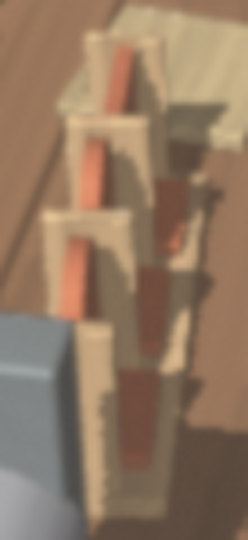

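The right tile (top pixels about (266–288,167)) has a flat top at z≈112, which is 12+100. The other two peak at about 123 in the middle and fall off at the edges, so they are arched. The right one is the tile to take. Next I'll measure the frames.

```bash
cat > m.py <<'E'
from h import *
np.set_printoptions(linewidth=200,precision=1,suppress=True)
t=cv2.imread("pics/top0.png");W=cloud("top",np.load("pics/top0d.npy"));Z=W[...,2]
hsv=cv2.cvtColor(t,cv2.COLOR_BGR2HSV);H,S,V=cv2.split(hsv)
def rc(mask,z):
    mask=mask.astype(np.uint8)
    n,l,st,c=cv2.connectedComponentsWithStats(mask)
    i=1+np.argmax(st[1:,4]);cs,_=cv2.findContours((l==i).astype(np.uint8),cv2.RETR_EXTERNAL,cv2.CHAIN_APPROX_NONE)
    pts=cs[0].reshape(-1,2)
    P=np.array([ray("top",u,v,z)[:2] for u,v in pts],np.float32)
    r=cv2.minAreaRect(P);return st[i],r,cv2.boxPoints(r),P
def roi(x0,x1,y0,y1):
    m=np.zeros(Z.shape,bool);m[y0:y1,x0:x1]=1;return m
if __name__=="__main__":
    print("hsv pad",hsv[165,408],hsv[172,385],"base",hsv[170,425],hsv[150,450],"bat",hsv[172,334],"tiletop",hsv[167,275],"table",hsv[200,330], "cap",hsv[160,444])
    print("uprights")
    for x0,x1 in((203,210),(230,240),(258,266),(287,296)):
        m=roi(x0,x1,155,190)&(Z>100)&(Z<122)&(H>12)
        v,u=np.nonzero(m);P=np.array([ray("top",a,b,112)[:2] for a,b in zip(u,v)])
        print(len(P),P.mean(0),P.min(0),P.max(0))
    m=roi(264,290,160,176)&(Z>102)&(Z<122)&(H<12)
    print("tiletop",*rc(m,112)[:3])
    v,u=np.nonzero(m);P=np.array([ray("top",a,b,112)[:2] for a,b in zip(u,v)]);print(P.mean(0), cv2.fitLine(P.astype(np.float32),cv2.DIST_L2,0,.01,.01).ravel())
    m=roi(305,365,140,205)&(S>60)&(Z>6)&(Z<20); print("bat",*rc(m,12)[:3])
    m=roi(305,365,140,205)&(H>18)&(S>60); print("bat col",*rc(m,12)[:3])
    m=roi(375,425,140,205)&(S<60)&(Z<40); print("pad",*rc(m,18)[:3])
    m=roi(365,475,130,210)&(Z>5)&(Z<30); print("base",*rc(m,10)[:3])
    m=roi(425,465,145,180)&(Z>98)&(Z<118); print("cap",*rc(m,108)[:3]); v,u=np.nonzero(m);print(len(v),np.mean(u),np.mean(v),ray("top",u.mean(),v.mean(),108),cv2.minEnclosingCircle(rc(m,108)[3]))
E
python3 m.py
python3 - <<'E'
import cv2
t=cv2.imread("pics/top0.png");cv2.imwrite("pics/t3.png",cv2.resize(t[135:205,362:472],None,fx=7,fy=7,interpolation=cv2.INTER_CUBIC))
E
```

```text
hsv pad [ 28  16 196] [ 24  31 115] base [ 26  75 250] [ 26  77 247] bat [ 24  90 239] tiletop [ 13 155 243] table [ 15 137 208] cap [140   9 173]
uprights
63 [511.1 381.5] [490.1 375.3] [532.6 387. ]
59 [518.6 301.5] [497.2 293.9] [539.6 308. ]
57 [526.9 224.6] [504.4 218.4] [549.5 229.5]
49 [535.8 145.3] [514.3 140.3] [556.7 151.2]
tiletop [265 166  22   5  53] ((527.9920043945312, 185.8922576904297), (8.119380950927734, 58.81892776489258), 4.804594039916992) [[521.5 214.9]
 [526.4 156.2]
 [534.5 156.9]
 [529.6 215.5]]
[527.8 186.6] [  0.1  -1.  527.8 186.6]
bat [ 310  149   46   50 1687] ((523.80810546875, 24.621356964111328), (128.3211212158203, 141.4073028564453), 80.23662567138672) [[443.2 -26.6]
 [582.6 -50.6]
 [604.4  75.9]
 [465.   99.8]]
bat col [ 310  149   47   46 1722] ((530.5069580078125, 23.34905242919922), (126.02742767333984, 126.61780548095703), 81.70989990234375) [[458.8 -29.9]
 [584.1 -48.1]
 [602.2  76.6]
 [476.9  94.8]]
pad [381 155  36  35 994] ((524.5665893554688, -171.78671264648438), (95.69783782958984, 95.47406768798828), 8.57229232788086) [[ 470.1 -131.7]
 [ 484.4 -226.1]
 [ 579.  -211.9]
 [ 564.8 -117.5]]
base [ 367  141   95   59 3209] ((534.555419921875, -219.56689453125), (144.7345428466797, 277.4599914550781), 7.602208137512207) [[ 444.5  -91.6]
 [ 481.2 -366.7]
 [ 624.6 -347.5]
 [ 587.9  -72.5]]
cap [435 156  16  12 121] ((538.9723510742188, -284.7846374511719), (31.208343505859375, 41.66825866699219), 30.87152099609375) [[ 514.9 -274.9]
 [ 536.3 -310.7]
 [ 563.1 -294.7]
 [ 541.7 -258.9]]
121 443.9834710743802 161.37190082644628 [ 541.4 -286.3  108. ] ((541.7647094726562, -282.6016845703125), 21.96952247619629)
```

View pics/t3.png

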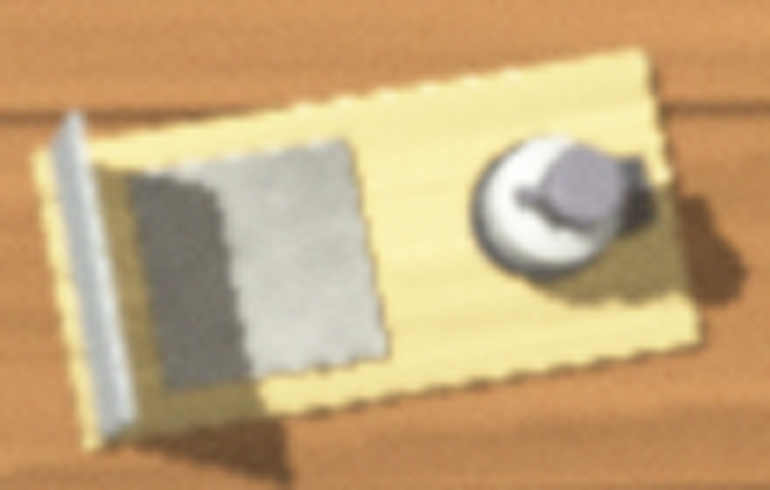

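The measured frames agree with the sizes given:
- **Pad:** 95.7×95.5 mm, centre (524.6,-171.8), stand yaw ≈ 98.6°.
- **Cap:** disc at (445.1,161), close to the computed (542.5,-290.5).
- **Rack:** yaw ≈ 6°.
- **Tile top:** (528,186), 58.8 mm wide.

I'll check the toe side and plan the approach.

```bash
cat > plan.py <<'E'
import sys,json,numpy as np
from scipy.spatial.transform import Rotation as R
from rig import sense
# usage: plan.py "x,y,z,phi" ...  TCP waypoints, tool down, jaw angle phi deg
def down(phi):
    a=np.radians(phi);z=np.array([np.cos(a),np.sin(a),0]);x=np.array([0,0,-1.]);return np.column_stack([x,np.cross(z,x),z])
s=sense();q=s["ee_rot"];M=R.from_quat([q[1],q[2],q[3],q[0]]).as_matrix();p=np.array(s["eef_pos"])
np.set_printoptions(precision=2,suppress=True)
print("t",round(s["time_s"],2),"p",p,"phi",round(np.degrees(np.arctan2(M[1,2],M[0,2])),2),"xdown",M[:,0],"F",np.array(s["force"]),"w",round(s["grip_width"]*85.4,1),"j6",round(s["joints"][5],2))
for w in sys.argv[1:]:
    x,y,z,phi=map(float,w.split(","));T=down(phi);t=np.array([x,y,z])
    print(w,"lin",np.round(M.T@(t-p)/300,4).tolist(),"rot",np.round(R.from_matrix(M.T@T).as_rotvec()/.5,4).tolist(),"dist",round(np.linalg.norm(t-p)))
    M=T;p=t
E
python3 plan.py 320,-260,230,-42 425,-35,230,-18 528,186,200,6
python3 - <<'E'
from m import *
print("toe end candidates z22")
for u,v in((275,183),(280,182),(270,184)): print(ray("top",u,v,22),W[v,u])
m=roi(264,292,172,192)&(Z>17)&(Z<32)&(H<12)&(S>130)
v,u=np.nonzero(m);P=np.array([ray("top",a,b,22)[:2] for a,b in zip(u,v)]);print(P.min(0),P.max(0),len(P))
print("cap disc",ray("top",445.1,161,108), "bottle",ray("top",441,163,60))
E
```

```text
t 0.1 p [ 212.96 -479.62  230.8 ] phi -66.06 xdown [-0.  0. -1.] F [-0.13  0.97  0.25] w 85.3 j6 -0.22
320,-260,230,-42 lin [0.0034, 0.6231, -0.5243] rot [-0.8399, -0.0021, -0.001] dist 244
425,-35,230,-18 lin [0.0, 0.7916, -0.2417] rot [-0.8378, 0.0, 0.0] dist 248
528,186,200,6 lin [0.1, 0.8067, 0.0989] rot [-0.8378, 0.0, 0.0] dist 246
toe end candidates z22
[497.1 197.6  22. ] [497.2 197.8  20.5]
[499.8 182.7  22. ] [500.1 182.9  19.9]
[494.3 212.6  22. ] [495.8 214.2   8.6]
[497.  155.6] [529.5 212.5] 183
cap disc [ 542.5 -289.5  108. ] bottle [ 544.2 -290.6   60. ]
```

The toe end is about 33 mm to −x of the slab, so the fronts do face −x. Moving above the rack.

```bash
python3 -m jog '[{"linear":[0,0.3,-0.26],"rotation":[-0.42,0,0],"grip":85},{"linear":[0,0.623,-0.524],"rotation":[-0.84,0,0],"grip":85},{"linear":[0,0.623,-0.524],"rotation":[-0.84,0,0],"grip":85},{"linear":[0,0.623,-0.524],"rotation":[-0.84,0,0],"grip":85},{"linear":[0,0.623,-0.524],"rotation":[-0.84,0,0],"grip":85},{"linear":[0,0.623,-0.524],"rotation":[-0.84,0,0],"grip":85},{"linear":[0,0.623,-0.524],"rotation":[-0.84,0,0],"grip":85}]' 40; python3 plan.py 425,-35,230,-18 528,186,200,6
```

```text
time_s: 0.68
eef_pos: [321.6, -255.4, 231.1]
ee_rot: [0.661, 0.253, 0.661, -0.251]
force: [-0.3, -1.6, 0.5]
grip_width: 0.999
t 0.68 p [ 321.55 -255.41  231.07] phi -41.71 xdown [ 0.  0. -1.] F [-0.31 -1.61  0.51] w 85.3 j6 -0.23
425,-35,230,-18 lin [0.0055, 0.7779, -0.2315] rot [-0.8278, -0.0021, -0.0046] dist 243
528,186,200,6 lin [0.1, 0.8067, 0.0989] rot [-0.8378, 0.0, 0.0] dist 246
```

```bash
python3 -m jog '[{"linear":[0,0.778,-0.232],"rotation":[-0.83,0,0],"grip":85},{"linear":[0,0.778,-0.232],"rotation":[-0.83,0,0],"grip":85},{"linear":[0,0.778,-0.232],"rotation":[-0.83,0,0],"grip":85},{"linear":[0,0.778,-0.232],"rotation":[-0.83,0,0],"grip":85},{"linear":[0,0.778,-0.232],"rotation":[-0.83,0,0],"grip":85},{"linear":[0,0.778,-0.232],"rotation":[-0.83,0,0],"grip":85},{"linear":[0,0.778,-0.232],"rotation":[-0.83,0,0],"grip":85}]' 
python3 -m jog '[{"linear":[0.1,0.807,0.1],"rotation":[-0.84,0,0],"grip":85},{"linear":[0.1,0.807,0.1],"rotation":[-0.84,0,0],"grip":85},{"linear":[0.1,0.807,0.1],"rotation":[-0.84,0,0],"grip":85},{"linear":[0.1,0.807,0.1],"rotation":[-0.84,0,0],"grip":85},{"linear":[0.1,0.807,0.1],"rotation":[-0.84,0,0],"grip":85},{"linear":[0.1,0.807,0.1],"rotation":[-0.84,0,0],"grip":85},{"linear":[0.1,0.807,0.1],"rotation":[-0.84,0,0],"grip":85},{"linear":[0.1,0.807,0.1],"rotation":[-0.84,0,0],"grip":85}]'
python3 plan.py 529,186,140,6 529,186,73,6
```

```text
time_s: 1.27
eef_pos: [426.2, -29.6, 231.5]
ee_rot: [0.699, 0.109, 0.699, -0.106]
force: [0.1, -1.0, -0.7]
grip_width: 0.999
time_s: 1.93
eef_pos: [527.8, 193.2, 201.2]
ee_rot: [0.705, -0.04, 0.706, 0.042]
force: [-0.4, -0.4, 0.4]
grip_width: 0.997
t 1.93 p [527.84 193.24 201.2 ] phi 6.66 xdown [-0.  0. -1.] F [-0.4  -0.37  0.35] w 85.2 j6 0.02
529,186,140,6 lin [0.2039, -0.0252, 0.0012] rot [0.0231, -0.0021, -0.0075] dist 62
529,186,73,6 lin [0.2233, 0.0, 0.0] rot [0.0, 0.0, 0.0] dist 67
```

```bash
python3 -m jog '[{"linear":[0.1,-0.025,0.001],"rotation":[0.023,0,-0.007],"grip":85},{"linear":[0.2,-0.025,0.001],"rotation":[0.023,0,-0.007],"grip":85},{"linear":[0.2,-0.025,0.001],"rotation":[0.023,0,-0.007],"grip":85},{"linear":[0.2,-0.025,0.001],"rotation":[0.023,0,-0.007],"grip":85}]'
python3 plan.py 529,186,73,6; python3 - <<'E'
from rig import capture
import cv2
p,d=capture("side");cv2.imwrite("pics/s4.png",cv2.resize(p[140:330,230:380,::-1],None,fx=3.1,fy=3.1,interpolation=cv2.INTER_CUBIC))
p,d=capture("top");cv2.imwrite("pics/t4.png",cv2.resize(p[140:210,200:320,::-1],None,fx=6,fy=6,interpolation=cv2.INTER_CUBIC))
E
```

```text
time_s: 2.27
eef_pos: [528.5, 184.8, 141.2]
ee_rot: [0.705, -0.037, 0.707, 0.036]
force: [0.2, 0.1, 1.2]
grip_width: 0.996
t 2.27 p [528.51 184.79 141.16] phi 5.92 xdown [-0. -0. -1.] F [0.21 0.09 1.18] w 85.1 j6 0.02
529,186,73,6 lin [0.2272, 0.0038, 0.0028] rot [-0.0028, -0.0065, -0.0002] dist 68
```

View pics/s4.png

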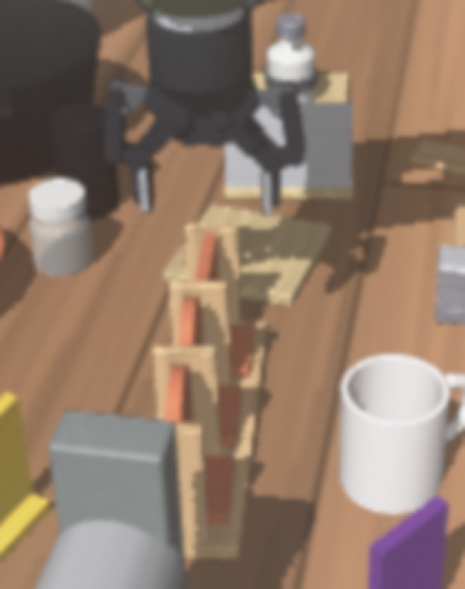

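The fingers at (145,190) and (268,190) straddle the far, square tile, whose top is at (207,255). I'll descend, grip and lift.

```bash
python3 -m jog '[{"linear":[0.08,0.004,0.003],"rotation":[0,0,0],"grip":85},{"linear":[0.16,0.004,0.003],"rotation":[0,0,0],"grip":85},{"linear":[0.227,0.004,0.003],"rotation":[0,0,0],"grip":85},{"linear":[0.227,0.004,0.003],"rotation":[0,0,0],"grip":85},{"linear":[0.227,0.004,0.003],"rotation":[0,0,0],"grip":40},{"linear":[0.227,0.004,0.003],"rotation":[0,0,0],"grip":25},{"linear":[0.227,0.004,0.003],"rotation":[0,0,0],"grip":12},{"linear":[0.227,0.004,0.003],"rotation":[0,0,0],"grip":4},{"linear":[0.227,0.004,0.003],"rotation":[0,0,0],"grip":0},{"linear":[0.227,0.004,0.003],"rotation":[0,0,0],"grip":0},{"linear":[0.227,0.004,0.003],"rotation":[0,0,0],"grip":0},{"linear":[0.227,0.004,0.003],"rotation":[0,0,0],"grip":0}]' 40
python3 plan.py 529,186,90,6
```

```text
time_s: 3.37
eef_pos: [530.9, 186.9, 75.6]
ee_rot: [0.707, -0.037, 0.705, 0.037]
force: [0.2, -0.1, 3.2]
grip_width: 0.112
t 3.37 p [530.92 186.86  75.59] phi 5.96 xdown [ 0.  0. -1.] F [ 0.15 -0.12  3.24] w 9.6 j6 0.03
529,186,90,6 lin [-0.0481, -0.0022, -0.0065] rot [-0.0014, 0.005, -0.0006] dist 15
```

```bash
python3 -m jog '[{"linear":[-0.02,0,0],"rotation":[0,0,0],"grip":0},{"linear":[-0.06,0,0],"rotation":[0,0,0],"grip":0},{"linear":[-0.12,0,0],"rotation":[0,0,0],"grip":0},{"linear":[-0.2,0,0],"rotation":[0,0,0],"grip":0},{"linear":[-0.28,0,0],"rotation":[0,0,0],"grip":0},{"linear":[-0.36,0,0],"rotation":[0,0,0],"grip":0},{"linear":[-0.42,0,0],"rotation":[0,0,0],"grip":0},{"linear":[-0.45,0,0],"rotation":[0,0,0],"grip":0},{"linear":[-0.45,0,0],"rotation":[0,0,0],"grip":0}]'
python3 plan.py 530.5,23.5,200,6; python3 - <<'E'
from rig import capture
import cv2
p,d=capture("side");cv2.imwrite("pics/s5.png",cv2.resize(p[120:330,230:380,::-1],None,fx=2.8,fy=2.8,interpolation=cv2.INTER_CUBIC))
E
```

```text
time_s: 4.12
eef_pos: [531.1, 186.9, 212.3]
ee_rot: [0.708, -0.037, 0.704, 0.037]
force: [0.3, -0.1, -2.7]
grip_width: 0.111
t 4.12 p [531.1  186.85 212.32] phi 5.96 xdown [ 0.01  0.   -1.  ] F [ 0.27 -0.08 -2.68] w 9.4 j6 0.03
530.5,23.5,200,6 lin [0.0405, -0.5414, -0.0587] rot [-0.0014, 0.0111, -0.0007] dist 164
```

View pics/s5.png

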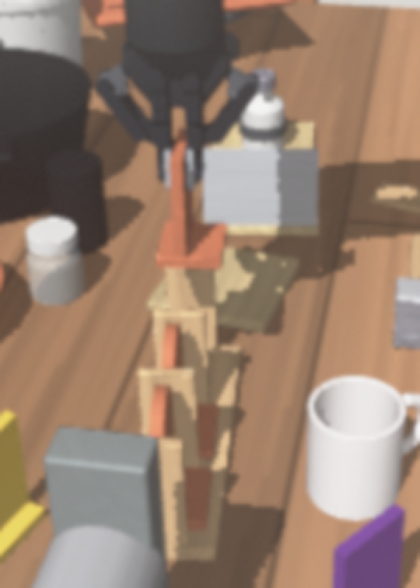

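The tile is held upright, foot at (193,245) in the crop, long toe to the right (−x), and the rack's other two are untouched. I'll carry it to the bat.

```bash
python3 -m jog '[{"linear":[0,-0.06,-0.005],"rotation":[0,0.01,0],"grip":0},{"linear":[0,-0.16,-0.02],"rotation":[0,0.01,0],"grip":0},{"linear":[0,-0.27,-0.03],"rotation":[0,0.01,0],"grip":0},{"linear":[0,-0.38,-0.04],"rotation":[0,0.01,0],"grip":0},{"linear":[0.02,-0.47,-0.05],"rotation":[0,0.01,0],"grip":0},{"linear":[0.06,-0.52,-0.056],"rotation":[0,0.01,0],"grip":0},{"linear":[0.12,-0.54,-0.058],"rotation":[0,0.01,0],"grip":0},{"linear":[0.2,-0.54,-0.058],"rotation":[0,0.01,0],"grip":0},{"linear":[0.28,-0.54,-0.058],"rotation":[0,0.01,0],"grip":0},{"linear":[0.34,-0.54,-0.058],"rotation":[0,0.01,0],"grip":0},{"linear":[0.38,-0.54,-0.058],"rotation":[0,0.01,0],"grip":0},{"linear":[0.4,-0.54,-0.058],"rotation":[0,0.01,0],"grip":0},{"linear":[0.4,-0.54,-0.058],"rotation":[0,0.01,0],"grip":0}]'
python3 plan.py 530.5,23.5,75.5,6
```

```text
time_s: 5.25
eef_pos: [529.1, 24.1, 88.3]
ee_rot: [0.704, -0.036, 0.708, 0.037]
force: [0.1, 0.3, -1.8]
grip_width: 0.114
t 5.25 p [529.1   24.09  88.27] phi 5.95 xdown [-0.01  0.   -1.  ] F [ 0.08  0.28 -1.76] w 9.7 j6 -0.28
530.5,23.5,75.5,6 lin [0.0425, -0.0025, 0.0047] rot [-0.0018, -0.0128, -0.0031] dist 13
```

```bash
python3 -m jog '[{"linear":[0.015,0,0],"rotation":[0,-0.012,0],"grip":0},{"linear":[0.025,0,0],"rotation":[0,-0.012,0],"grip":0},{"linear":[0.03,0,0],"rotation":[0,-0.012,0],"grip":0},{"linear":[0.034,0,0],"rotation":[0,-0.012,0],"grip":0},{"linear":[0.038,0,0],"rotation":[0,-0.012,0],"grip":0},{"linear":[0.042,0,0],"rotation":[0,-0.012,0],"grip":0},{"linear":[0.044,0,0],"rotation":[0,-0.012,0],"grip":0},{"linear":[0.044,0,0],"rotation":[0,-0.012,0],"grip":0}]'
python3 plan.py
```

```text
time_s: 5.92
eef_pos: [529.3, 24.1, 75.6]
ee_rot: [0.706, -0.036, 0.706, 0.037]
force: [0.0, 2.3, 2.6]
grip_width: 0.108
t 5.92 p [529.27  24.15  75.57] phi 5.96 xdown [ 0.  0. -1.] F [0.04 2.26 2.63] w 9.2 j6 -0.28
```

```bash
python3 -m jog '[{"linear":[0,0,0],"rotation":[0,0,0],"grip":14},{"linear":[0,0,0],"rotation":[0,0,0],"grip":20},{"linear":[0,0,0],"rotation":[0,0,0],"grip":40},{"linear":[0,0,0],"rotation":[0,0,0],"grip":60},{"linear":[-0.02,0,0],"rotation":[0,0,0],"grip":85},{"linear":[-0.1,0,0],"rotation":[0,0,0],"grip":85},{"linear":[-0.2,0,0],"rotation":[0,0,0],"grip":85},{"linear":[-0.27,0,0],"rotation":[0,0,0],"grip":85},{"linear":[-0.27,0,0],"rotation":[0,0,0],"grip":85}]'
python3 plan.py 530.5,23.5,160,-24 530.5,23.5,160,-54 530.5,23.5,160,-84
python3 - <<'E'
from rig import capture
import cv2,numpy as np
p,d=capture("side");cv2.imwrite("pics/s6.png",cv2.resize(p[110:310,240:390,::-1],None,fx=2.9,fy=2.9,interpolation=cv2.INTER_CUBIC))
p,d=capture("top");cv2.imwrite("pics/t6.png",cv2.resize(p[140:210,280:400,::-1],None,fx=6,fy=6,interpolation=cv2.INTER_CUBIC));cv2.imwrite("pics/t6f.png",p[...,::-1]);np.save("pics/t6d.npy",d)
E
```

```text
time_s: 6.67
eef_pos: [531.2, 23.8, 161.3]
ee_rot: [0.709, -0.037, 0.703, 0.037]
force: [0.4, -0.1, -0.0]
grip_width: 0.994
t 6.67 p [531.16  23.76 161.29] phi 5.97 xdown [ 0.01 -0.   -1.  ] F [ 0.39 -0.1  -0.03] w 84.9 j6 -0.28
530.5,23.5,160,-24 lin [0.0043, -0.0006, -0.0023] rot [1.046, 0.0161, -0.0026] dist 1
530.5,23.5,160,-54 lin [0.0, 0.0, 0.0] rot [1.0472, 0.0, 0.0] dist 0
530.5,23.5,160,-84 lin [0.0, 0.0, 0.0] rot [1.0472, 0.0, 0.0] dist 0
```

View pics/s6.png

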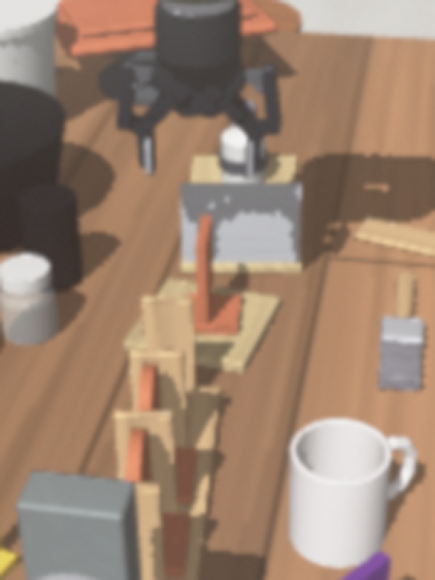

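View pics/t6.png

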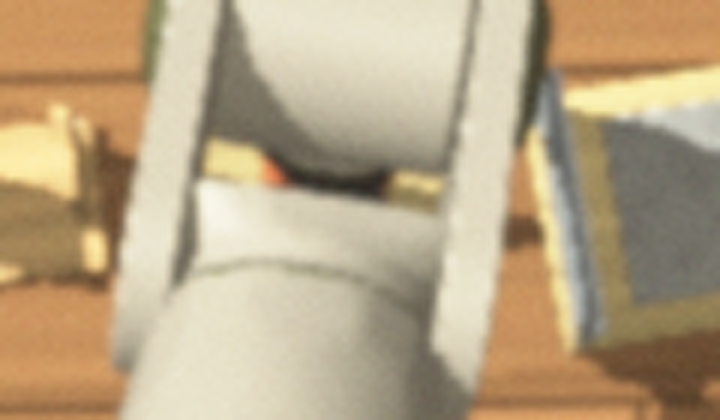

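The tile stands upright on the bat, foot at (215,315), clear of the fingers. I'll turn the gripper −90°.

```bash

python3 -m jog '[{"linear":[0,0,0],"rotation":[0.3,0.008,0],"grip":85},{"linear":[0,0,0],"rotation":[0.6,0.016,0],"grip":85},{"linear":[0,0,0],"rotation":[0.8,0.016,0],"grip":85},{"linear":[0,0,0],"rotation":[0.8,0.016,0],"grip":85},{"linear":[0,0,0],"rotation":[0.8,0.016,0],"grip":85}]' | tail -4 | head -1
python3 -m jog '[{"linear":[0,0,0],"rotation":[0.3,0,0],"grip":85},{"linear":[0,0,0],"rotation":[0.6,0,0],"grip":85},{"linear":[0,0,0],"rotation":[0.8,0,0],"grip":85},{"linear":[0,0,0],"rotation":[0.8,0,0],"grip":85},{"linear":[0,0,0],"rotation":[0.8,0,0],"grip":85}]' | head -1
python3 -m jog '[{"linear":[0,0,0],"rotation":[0.3,0,0],"grip":85},{"linear":[0,0,0],"rotation":[0.6,0,0],"grip":85},{"linear":[0,0,0],"rotation":[0.8,0,0],"grip":85},{"linear":[0,0,0],"rotation":[0.8,0,0],"grip":85},{"linear":[0,0,0],"rotation":[0.8,0,0],"grip":85}]' | head -1
python3 plan.py 529.3,24.5,115,-84 529.3,24.5,69,-84
```

```text
eef_pos: [528.9, 24.1, 156.2]
time_s: 7.6
time_s: 8.02
t 8.02 p [528.69  24.11 155.65] phi -62.16 xdown [-0.01  0.   -1.  ] F [-0.56  0.42  0.47] w 85.2 j6 0.91
529.3,24.5,115,-84 lin [0.1355, 0.0033, 0.0007] rot [0.7626, -0.01, 0.0162] dist 41
529.3,24.5,69,-84 lin [0.1533, 0.0, 0.0] rot [0.0, 0.0, 0.0] dist 46
```

```bash

python3 -m jog '[{"linear":[0,0,0],"rotation":[0.3,-0.01,0.016],"grip":85},{"linear":[0,0,0],"rotation":[0.6,-0.01,0.016],"grip":85},{"linear":[0,0.003,0],"rotation":[0.763,-0.01,0.016],"grip":85},{"linear":[0,0.003,0],"rotation":[0.763,-0.01,0.016],"grip":85},{"linear":[0,0.003,0],"rotation":[0.763,-0.01,0.016],"grip":85}]' | head -1
python3 plan.py 529.3,24.5,115,-84 529.3,24.5,69,-84
python3 - <<'E'
from rig import capture
import cv2,numpy as np
p,d=capture("side");cv2.imwrite("pics/s7.png",cv2.resize(p[110:310,240:390,::-1],None,fx=2.9,fy=2.9,interpolation=cv2.INTER_CUBIC));np.save("pics/s7d.npy",d);cv2.imwrite("pics/s7f.png",p[...,::-1])
E
```

```text
time_s: 8.43
t 8.43 p [529.47  24.52 155.62] phi -83.59 xdown [-0. -0. -1.] F [-0.24 -0.16 -0.63] w 84.9 j6 1.28
529.3,24.5,115,-84 lin [0.1354, -0.0005, -0.0] rot [0.0144, 0.0001, 0.0004] dist 41
529.3,24.5,69,-84 lin [0.1533, 0.0, 0.0] rot [0.0, 0.0, 0.0] dist 46
```

View pics/s7.png

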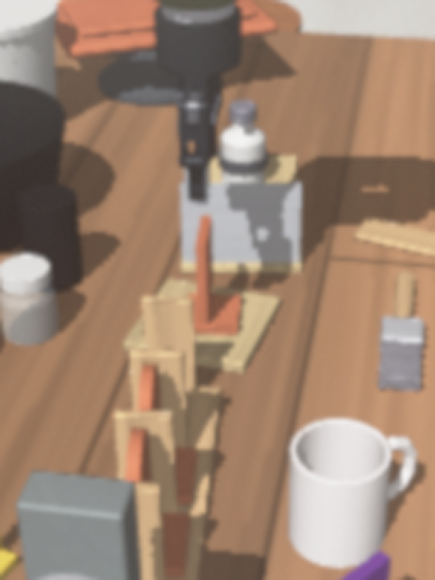

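The gripper is above the tile with its jaws along the tile's width. I'll descend and take it by the edges.

```bash

python3 -m jog '[{"linear":[0.06,0,0],"rotation":[0.014,0,0],"grip":85},{"linear":[0.12,0,0],"rotation":[0.014,0,0],"grip":85},{"linear":[0.18,0,0],"rotation":[0.014,0,0],"grip":85},{"linear":[0.24,0,0],"rotation":[0.014,0,0],"grip":85},{"linear":[0.29,0,0],"rotation":[0.014,0,0],"grip":85},{"linear":[0.31,0,0],"rotation":[0.014,0,0],"grip":85},{"linear":[0.31,0,0],"rotation":[0.014,0,0],"grip":85},{"linear":[0.31,0,0],"rotation":[0.014,0,0],"grip":72},{"linear":[0.31,0,0],"rotation":[0.014,0,0],"grip":68},{"linear":[0.31,0,0],"rotation":[0.014,0,0],"grip":64},{"linear":[0.31,0,0],"rotation":[0.014,0,0],"grip":60},{"linear":[0.31,0,0],"rotation":[0.014,0,0],"grip":50},{"linear":[0.31,0,0],"rotation":[0.014,0,0],"grip":50},{"linear":[0.31,0,0],"rotation":[0.014,0,0],"grip":50}]' 50
python3 plan.py
```

```text
time_s: 9.65
eef_pos: [530.1, 24.2, 63.7]
ee_rot: [0.526, 0.473, 0.525, -0.473]
force: [-0.7, -1.9, 6.1]
grip_width: 0.69
t 9.65 p [530.09  24.16  63.74] phi -83.99 xdown [ 0. -0. -1.] F [-0.74 -1.87  6.12] w 58.9 j6 1.29
```

```bash

python3 -m jog '[{"linear":[-0.01,0,0],"rotation":[0,0,0],"grip":50},{"linear":[-0.04,0,0],"rotation":[0,0,0],"grip":50},{"linear":[-0.09,0,0],"rotation":[0,0,0],"grip":50},{"linear":[-0.16,0,0],"rotation":[0,0,0],"grip":50},{"linear":[-0.24,0,0],"rotation":[0,0,0],"grip":50},{"linear":[-0.32,0,0],"rotation":[0,0,0],"grip":50},{"linear":[-0.39,0,0],"rotation":[0,0,0],"grip":50},{"linear":[-0.43,0,0],"rotation":[0,0,0],"grip":50},{"linear":[-0.44,0,0],"rotation":[0,0,0],"grip":50},{"linear":[-0.44,0,0],"rotation":[0,0,0],"grip":50}]'
python3 plan.py 528.7,-25,190,-60.8 527.4,-74,190,-37.7 526,-123,190,-14.6 524.6,-171.8,190,8.57;  python3 - <<'E'
from rig import capture
import cv2,numpy as np
p,d=capture("side");cv2.imwrite("pics/s8.png",cv2.resize(p[90:290,240:390,::-1],None,fx=2.9,fy=2.9,interpolation=cv2.INTER_CUBIC))
E
```

```text
time_s: 10.48
eef_pos: [529.9, 24.4, 196.5]
ee_rot: [0.527, 0.474, 0.525, -0.473]
force: [0.3, 0.1, -3.3]
grip_width: 0.693
t 10.48 p [529.91  24.37 196.54] phi -83.98 xdown [ 0. -0. -1.] F [ 0.33  0.13 -3.3 ] w 59.1 j6 1.29
528.7,-25,190,-60.8 lin [0.0219, -0.0213, 0.1632] rot [-0.8091, 0.0036, -0.0055] dist 50
527.4,-74,190,-37.7 lin [0.0, -0.0835, 0.1405] rot [-0.8063, 0.0, 0.0] dist 49
526,-123,190,-14.6 lin [0.0, -0.1321, 0.0962] rot [-0.8063, 0.0, 0.0] dist 49
524.6,-171.8,190,8.57 lin [0.0, -0.1586, 0.0365] rot [-0.8088, 0.0, 0.0] dist 49
```

View pics/s8.png

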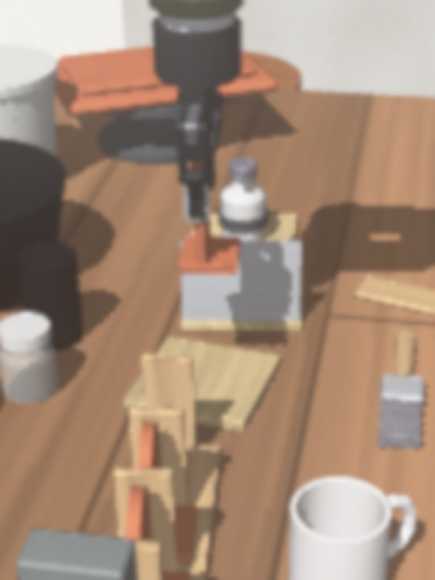

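The tile is lifted by its edges and upright, with the foot at (210,255). I'll turn it and carry it over the pad.

```bash

python3 -m jog '[{"linear":[0,-0.003,0.03],"rotation":[-0.15,0,0],"grip":50},{"linear":[0,-0.008,0.08],"rotation":[-0.4,0,0],"grip":50},{"linear":[0,-0.015,0.12],"rotation":[-0.6,0,0],"grip":50},{"linear":[0,-0.021,0.163],"rotation":[-0.81,0,0],"grip":50},{"linear":[0,-0.021,0.163],"rotation":[-0.81,0,0],"grip":50}]' |head -2
python3 -m jog '[{"linear":[0,-0.015,0.03],"rotation":[-0.15,0,0],"grip":50},{"linear":[0,-0.04,0.07],"rotation":[-0.4,0,0],"grip":50},{"linear":[0,-0.06,0.1],"rotation":[-0.6,0,0],"grip":50},{"linear":[0,-0.083,0.14],"rotation":[-0.81,0,0],"grip":50},{"linear":[0,-0.083,0.14],"rotation":[-0.81,0,0],"grip":50}]' |head -2
python3 -m jog '[{"linear":[0,-0.02,0.02],"rotation":[-0.15,0,0],"grip":50},{"linear":[0,-0.06,0.05],"rotation":[-0.4,0,0],"grip":50},{"linear":[0,-0.1,0.07],"rotation":[-0.6,0,0],"grip":50},{"linear":[0,-0.132,0.096],"rotation":[-0.81,0,0],"grip":50},{"linear":[0,-0.132,0.096],"rotation":[-0.81,0,0],"grip":50}]' |head -2
python3 plan.py 524.6,-171.8,190,8.57
```

```text
time_s: 10.95
eef_pos: [527.8, -26.5, 194.2]
time_s: 11.37
eef_pos: [526.4, -76.5, 193.2]
time_s: 11.78
eef_pos: [525.1, -126.2, 192.4]
t 11.78 p [ 525.07 -126.18  192.41] phi -14.24 xdown [-0.  0. -1.] F [ 0.04  0.22 -3.16] w 59.2 j6 -0.2
524.6,-171.8,190,8.57 lin [0.008, -0.1478, 0.0359] rot [-0.7964, -0.008, 0.0002] dist 46
```

```bash

python3 -m jog '[{"linear":[0,-0.03,0.01],"rotation":[-0.15,0,0],"grip":50},{"linear":[0,-0.07,0.02],"rotation":[-0.4,0,0],"grip":50},{"linear":[0,-0.11,0.03],"rotation":[-0.6,0,0],"grip":50},{"linear":[0,-0.148,0.036],"rotation":[-0.796,-0.008,0],"grip":50},{"linear":[0,-0.148,0.036],"rotation":[-0.796,-0.008,0],"grip":50},{"linear":[0,-0.148,0.036],"rotation":[-0.796,-0.008,0],"grip":50}]' |head -2
python3 plan.py 524.6,-171.8,100,8.57 524.6,-171.8,69.7,8.57
```

```text
time_s: 12.28
eef_pos: [524.5, -170.9, 191.9]
t 12.28 p [ 524.51 -170.91  191.92] phi 8.16 xdown [-0.  0. -1.] F [-0.57 -0.24 -2.07] w 59.3 j6 -0.67
524.6,-171.8,100,8.57 lin [0.3064, -0.0033, 0.0001] rot [-0.0142, -0.0016, -0.0021] dist 92
524.6,-171.8,69.7,8.57 lin [0.101, 0.0, 0.0] rot [0.0, 0.0, 0.0] dist 30
```

```bash

python3 -m jog '[{"linear":[0.05,-0.003,0],"rotation":[-0.014,0,0],"grip":50},{"linear":[0.13,-0.003,0],"rotation":[-0.014,0,0],"grip":50},{"linear":[0.21,-0.003,0],"rotation":[-0.014,0,0],"grip":50},{"linear":[0.28,-0.003,0],"rotation":[-0.014,0,0],"grip":50},{"linear":[0.33,-0.003,0],"rotation":[-0.014,0,0],"grip":50},{"linear":[0.36,-0.003,0],"rotation":[-0.014,0,0],"grip":50},{"linear":[0.37,-0.003,0],"rotation":[-0.014,0,0],"grip":50},{"linear":[0.37,-0.003,0],"rotation":[-0.014,0,0],"grip":50}]' |head -2
python3 plan.py 524.6,-171.8,69.7,8.57
python3 - <<'E'
from rig import capture
import cv2,numpy as np
p,d=capture("side");cv2.imwrite("pics/s9.png",cv2.resize(p[110:240,270:380,::-1],None,fx=4.5,fy=4.5,interpolation=cv2.INTER_CUBIC))
p,d=capture("top");cv2.imwrite("pics/t9.png",cv2.resize(p[135:215,360:470,::-1],None,fx=7,fy=7,interpolation=cv2.INTER_CUBIC))
E
```

```text
time_s: 12.95
eef_pos: [524.6, -171.0, 80.8]
t 12.95 p [ 524.59 -171.02   80.77] phi 8.46 xdown [-0.  0. -1.] F [-0.08  0.19 -1.71] w 59.3 j6 -0.68
524.6,-171.8,69.7,8.57 lin [0.0369, -0.0026, -0.0003] rot [-0.0039, -0.0025, -0.0031] dist 11
```

View pics/s9.png

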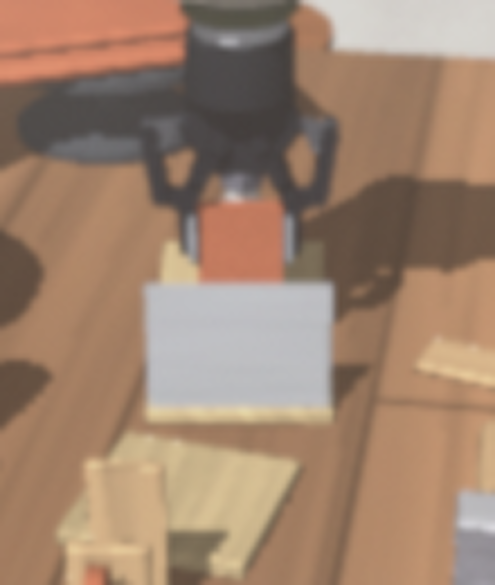

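View pics/t9.png

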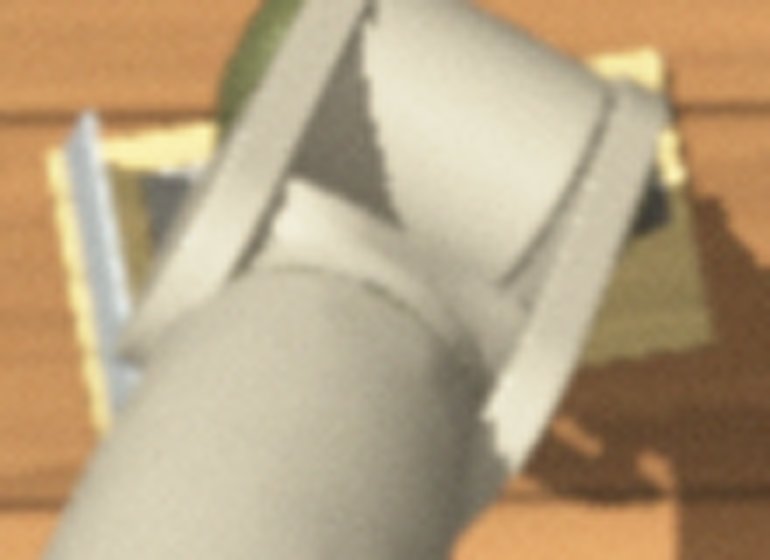

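The tile hangs upright over the pad, centred across the stand (slab at x 200–285 in the side crop, screen at 147–332). I'll set it down slowly.

```bash

python3 -m jog '[{"linear":[0.008,-0.002,0],"rotation":[-0.004,-0.002,-0.003],"grip":50},{"linear":[0.016,-0.003,0],"rotation":[-0.004,-0.002,-0.003],"grip":50},{"linear":[0.022,-0.003,0],"rotation":[-0.004,-0.002,-0.003],"grip":50},{"linear":[0.026,-0.003,0],"rotation":[-0.004,-0.002,-0.003],"grip":50},{"linear":[0.029,-0.003,0],"rotation":[-0.004,-0.002,-0.003],"grip":50},{"linear":[0.032,-0.003,0],"rotation":[-0.004,-0.002,-0.003],"grip":50},{"linear":[0.035,-0.003,0],"rotation":[-0.004,-0.002,-0.003],"grip":50},{"linear":[0.037,-0.003,0],"rotation":[-0.004,-0.002,-0.003],"grip":50},{"linear":[0.037,-0.003,0],"rotation":[-0.004,-0.002,-0.003],"grip":50}]'
python3 plan.py
```

```text
time_s: 13.8
eef_pos: [525.2, -172.5, 70.6]
ee_rot: [0.706, -0.054, 0.705, 0.053]
force: [-0.5, 0.0, -1.4]
grip_width: 0.695
t 13.8 p [ 525.18 -172.5    70.65] phi 8.62 xdown [ 0. -0. -1.] F [-0.48  0.02 -1.39] w 59.4 j6 -0.68
```

Not touching yet (Fz is still −1.4), so I'll go about 1.5 mm further.

```bash

python3 -m jog '[{"linear":[0.002,0,0],"rotation":[0,0,0],"grip":50},{"linear":[0.004,0,0],"rotation":[0,0,0],"grip":50},{"linear":[0.005,0,0],"rotation":[0,0,0],"grip":50},{"linear":[0.005,0,0],"rotation":[0,0,0],"grip":50}]'
python3 plan.py
```

```text
time_s: 14.13
eef_pos: [525.3, -172.6, 69.8]
ee_rot: [0.706, -0.054, 0.704, 0.053]
force: [-1.9, 0.1, 4.6]
grip_width: 0.694
t 14.13 p [ 525.31 -172.63   69.77] phi 8.62 xdown [ 0. -0. -1.] F [-1.88  0.07  4.61] w 59.3 j6 -0.68
```

Contact made. I'll release and rise.

```bash

python3 -m jog '[{"linear":[0,0,0],"rotation":[0,0,0],"grip":62},{"linear":[0,0,0],"rotation":[0,0,0],"grip":66},{"linear":[0,0,0],"rotation":[0,0,0],"grip":72},{"linear":[0,0,0],"rotation":[0,0,0],"grip":85},{"linear":[-0.01,0,0],"rotation":[0,0,0],"grip":85},{"linear":[-0.06,0,0],"rotation":[0,0,0],"grip":85},{"linear":[-0.16,0,0],"rotation":[0,0,0],"grip":85},{"linear":[-0.28,0,0],"rotation":[0,0,0],"grip":85},{"linear":[-0.32,0,0],"rotation":[0,0,0],"grip":85},{"linear":[-0.32,0,0],"rotation":[0,0,0],"grip":85}]'
python3 plan.py 542.5,-290,160,8.6 542.5,-290,118,8.6
```

```text
time_s: 14.97
eef_pos: [526.4, -173.2, 169.4]
ee_rot: [0.708, -0.055, 0.703, 0.051]
force: [-0.0, 0.2, 0.1]
grip_width: 1.001
t 14.97 p [ 526.43 -173.18  169.43] phi 8.63 xdown [ 0.01 -0.   -1.  ] F [-0.    0.23  0.1 ] w 85.4 j6 -0.68
542.5,-290,160,8.6 lin [0.0337, -0.3928, -0.0057] rot [0.001, 0.0136, 0.0118] dist 118
542.5,-290,118,8.6 lin [0.14, 0.0, 0.0] rot [0.0, 0.0, 0.0] dist 42
```

```bash

python3 -m jog '[{"linear":[0,-0.1,0],"rotation":[0,0.01,0.01],"grip":85},{"linear":[0,-0.22,0],"rotation":[0,0.01,0.01],"grip":60},{"linear":[0,-0.33,-0.006],"rotation":[0,0.01,0.01],"grip":30},{"linear":[0,-0.393,-0.006],"rotation":[0,0.01,0.01],"grip":0},{"linear":[0,-0.393,-0.006],"rotation":[0,0.01,0.01],"grip":0},{"linear":[0.06,-0.393,-0.006],"rotation":[0,0.01,0.01],"grip":0},{"linear":[0.12,-0.393,-0.006],"rotation":[0,0.01,0.01],"grip":0},{"linear":[0.15,-0.393,-0.006],"rotation":[0,0.01,0.01],"grip":0},{"linear":[0.15,-0.393,-0.006],"rotation":[0,0.01,0.01],"grip":0},{"linear":[0.15,-0.393,-0.006],"rotation":[0,0.01,0.01],"grip":0}]'
python3 plan.py 542.5,-290,118,8.6;python3 - <<'E'
from rig import capture
import cv2,numpy as np
p,d=capture("side");cv2.imwrite("pics/s10.png",cv2.resize(p[110:240,270:380,::-1],None,fx=4.5,fy=4.5,interpolation=cv2.INTER_CUBIC));cv2.imwrite("pics/s10f.png",p[...,::-1])
p,d=capture("top");cv2.imwrite("pics/t10.png",cv2.resize(p[135:215,360:470,::-1],None,fx=7,fy=7,interpolation=cv2.INTER_CUBIC));cv2.imwrite("pics/t10f.png",p[...,::-1])
np.save("pics/t10d.npy",d)
E
```

```text
time_s: 15.8
eef_pos: [542.7, -289.7, 125.0]
ee_rot: [0.706, -0.053, 0.705, 0.053]
force: [-0.1, -0.6, 0.8]
grip_width: -0.002
t 15.8 p [ 542.67 -289.72  125.  ] phi 8.65 xdown [ 0. -0. -1.] F [-0.06 -0.64  0.83] w -0.2 j6 -0.83
542.5,-290,118,8.6 lin [0.0233, -0.0008, -0.0007] rot [0.0018, 0.0025, 0.0005] dist 7
```

View pics/s10.png

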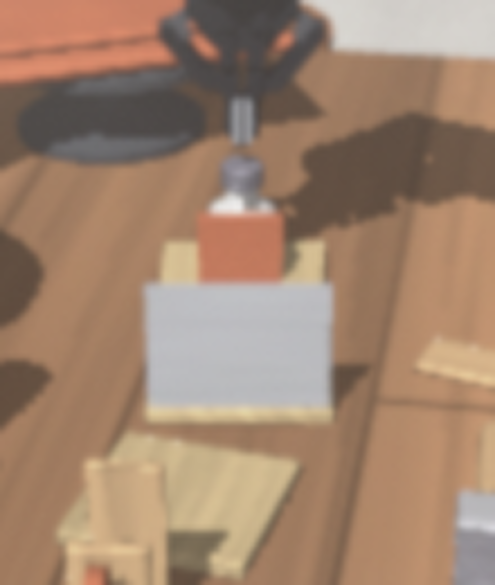

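View pics/t10.png

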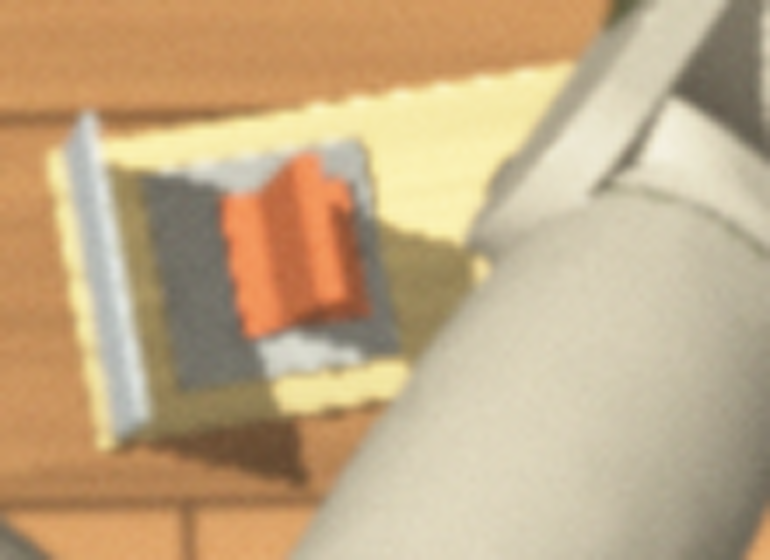

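The tile stands on the pad (foot (220–370, 150–335) in the crop) and the fingertip is over the cap at (243,150). I'll check its pose numerically.

```bash
cat > chk.py <<'E'
import sys,m
from m import *
t=cv2.imread(f"pics/{sys.argv[1]}f.png");W=cloud("top",np.load(f"pics/{sys.argv[1]}d.npy"));Z=W[...,2]
H,S,V=cv2.split(cv2.cvtColor(t,cv2.COLOR_BGR2HSV))
o=roi(385,420,150,190)&(H<11)&(S>110)
T=o&(Z>100)&(Z<128);F=o&(Z>18)&(Z<40)
for n,mk,z in(("top",T,118),("foot",F,28)):
    v,u=np.nonzero(mk);P=np.array([ray("top",a,b,z)[:2] for a,b in zip(u,v)])
    a=np.radians(98.57);e=np.array([[np.cos(a),np.sin(a)],[-np.sin(a),np.cos(a)]])
    Q=(P-[524.6,-171.8])@e.T
    print(n,len(P),"pad-frame min",Q.min(0),"max",Q.max(0),"mean",Q.mean(0)); 
    r=cv2.minAreaRect(P.astype(np.float32));print(r)
    l=cv2.fitLine(P.astype(np.float32),cv2.DIST_L2,0,.01,.01).ravel();print(np.degrees(np.arctan2(l[1],l[0])))
E
python3 chk.py t10
```

```text
top 47 pad-frame min [ -6.7 -27.3] max [ 7.  30.5] mean [2.6 5.4]
((523.01318359375, -171.8302764892578), (57.89128112792969, 13.189275741577148), 9.417020797729492)
12.374526
foot 115 pad-frame min [-35.6 -29. ] max [20.2 30. ] mean [-12.1   3.5]
((525.5838623046875, -179.54290771484375), (59.103981018066406, 55.40351486206055), 9.384349822998047)
88.06339
```

Foot spans −35.6 to 20.2 along the spray and ±30 across, so the tile is centred within about 1 mm with its front to the nozzle. Pressing the cap.

```bash

python3 -m jog '[{"linear":[0.03,-0.001,0],"rotation":[0,0,0],"grip":0},{"linear":[0.05,-0.001,0],"rotation":[0,0,0],"grip":0},{"linear":[0.056,-0.001,0],"rotation":[0,0,0],"grip":0},{"linear":[0.062,-0.001,0],"rotation":[0,0,0],"grip":0},{"linear":[0.068,-0.001,0],"rotation":[0,0,0],"grip":0},{"linear":[0.074,-0.001,0],"rotation":[0,0,0],"grip":0},{"linear":[0.08,-0.001,0],"rotation":[0,0,0],"grip":0},{"linear":[0.083,-0.001,0],"rotation":[0,0,0],"grip":0},{"linear":[0.083,-0.001,0],"rotation":[0,0,0],"grip":0},{"linear":[0.083,-0.001,0],"rotation":[0,0,0],"grip":0}]'
python3 plan.py
```

```text
time_s: 16.73
eef_pos: [543.2, -290.6, 101.4]
ee_rot: [0.706, -0.054, 0.704, 0.053]
force: [-1.3, 1.4, 3.5]
grip_width: -0.002
t 16.73 p [ 543.22 -290.55  101.45] phi 8.65 xdown [ 0. -0. -1.] F [-1.28  1.37  3.54] w -0.2 j6 -0.83
```

The force is still on the spring, at 3.5 N. I'll push on to the hard stop.

```bash

python3 -m jog '[{"linear":[0.004,0,0],"rotation":[0,0,0],"grip":0},{"linear":[0.008,0,0],"rotation":[0,0,0],"grip":0},{"linear":[0.01,0,0],"rotation":[0,0,0],"grip":0},{"linear":[0.01,0,0],"rotation":[0,0,0],"grip":0},{"linear":[0.01,0,0],"rotation":[0,0,0],"grip":0}]'
python3 plan.py
```

```text
time_s: 17.15
eef_pos: [543.4, -290.7, 100.8]
ee_rot: [0.706, -0.054, 0.704, 0.052]
force: [-7.3, 5.2, 19.5]
grip_width: -0.001
t 17.15 p [ 543.42 -290.65  100.77] phi 8.66 xdown [ 0. -0. -1.] F [-7.32  5.21 19.48] w -0.1 j6 -0.83
```

Fully down: a hard stop at z=100.8 with 19.5 N. Now let it rise and go back over the tile.

```bash

python3 -m jog '[{"linear":[-0.01,0,0],"rotation":[0,0,0],"grip":0},{"linear":[-0.03,0,0],"rotation":[0,0,0],"grip":0},{"linear":[-0.07,0,0],"rotation":[0,0,0],"grip":0},{"linear":[-0.15,0,0],"rotation":[0,0,0],"grip":0},{"linear":[-0.23,0,0],"rotation":[0,0,0],"grip":0},{"linear":[-0.26,0,0],"rotation":[0,0,0],"grip":0},{"linear":[-0.26,0,0],"rotation":[0,0,0],"grip":0}]'
python3 plan.py 525.3,-172.3,175,8.7
python3 - <<'E'
from rig import capture
import cv2,numpy as np
p,d=capture("side");cv2.imwrite("pics/s11.png",cv2.resize(p[100:230,270:380,::-1],None,fx=4.5,fy=4.5,interpolation=cv2.INTER_CUBIC))
E
```

```text
time_s: 17.73
eef_pos: [543.9, -291.1, 181.2]
ee_rot: [0.708, -0.056, 0.702, 0.051]
force: [-0.6, 0.2, -0.1]
grip_width: -0.0
t 17.73 p [ 543.91 -291.07  181.22] phi 8.66 xdown [ 0.01 -0.01 -1.  ] F [-0.57  0.17 -0.14] w -0.0 j6 -0.83
525.3,-172.3,175,8.7 lin [0.018, 0.4009, -0.0018] rot [-0.0013, 0.0139, 0.0136] dist 120
```

View pics/s11.png

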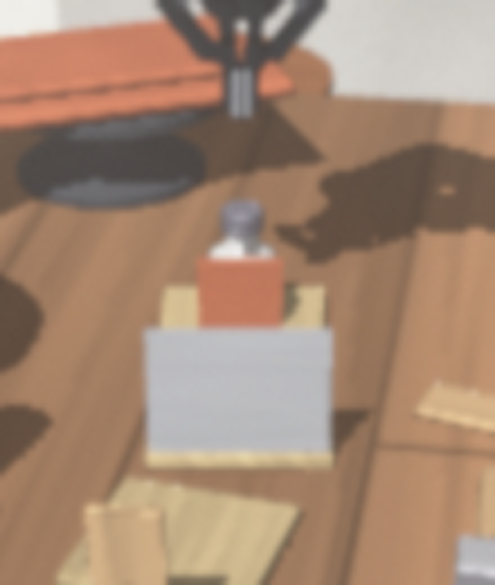

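The cap is up again at (243,215) and the tile is unmoved. I'll return above the tile with the gripper opening on the way.

```bash

python3 -m jog '[{"linear":[0,0.1,0],"rotation":[0,0.014,0.014],"grip":85},{"linear":[0,0.22,0],"rotation":[0,0.014,0.014],"grip":85},{"linear":[0,0.33,0],"rotation":[0,0.014,0.014],"grip":85},{"linear":[0.01,0.4,-0.002],"rotation":[0,0.014,0.014],"grip":85},{"linear":[0.01,0.4,-0.002],"rotation":[0,0.014,0.014],"grip":85},{"linear":[0.018,0.4,-0.002],"rotation":[0,0.014,0.014],"grip":85},{"linear":[0.018,0.4,-0.002],"rotation":[0,0.014,0.014],"grip":85}]'
python3 plan.py 525.3,-172.3,68.5,8.6
```

```text
time_s: 18.37
eef_pos: [524.4, -172.5, 171.9]
ee_rot: [0.704, -0.052, 0.707, 0.054]
force: [0.6, -0.1, -0.6]
grip_width: 0.977
t 18.37 p [ 524.4  -172.54  171.86] phi 8.64 xdown [-0.  0. -1.] F [ 0.64 -0.08 -0.61] w 83.4 j6 -0.68
525.3,-172.3,68.5,8.6 lin [0.3445, -0.0009, 0.0044] rot [0.0014, -0.0075, -0.0072] dist 103
```

```bash

python3 -m jog '[{"linear":[0.05,-0.001,0.004],"rotation":[0,-0.007,-0.007],"grip":85},{"linear":[0.12,-0.001,0.004],"rotation":[0,-0.007,-0.007],"grip":85},{"linear":[0.19,-0.001,0.004],"rotation":[0,-0.007,-0.007],"grip":85},{"linear":[0.26,-0.001,0.004],"rotation":[0,-0.007,-0.007],"grip":85},{"linear":[0.32,-0.001,0.004],"rotation":[0,-0.007,-0.007],"grip":85},{"linear":[0.342,-0.001,0.004],"rotation":[0,-0.007,-0.007],"grip":85},{"linear":[0.342,-0.001,0.004],"rotation":[0,-0.007,-0.007],"grip":85},{"linear":[0.342,-0.001,0.004],"rotation":[0,-0.007,-0.007],"grip":72},{"linear":[0.342,-0.001,0.004],"rotation":[0,-0.007,-0.007],"grip":68},{"linear":[0.342,-0.001,0.004],"rotation":[0,-0.007,-0.007],"grip":64},{"linear":[0.342,-0.001,0.004],"rotation":[0,-0.007,-0.007],"grip":60},{"linear":[0.342,-0.001,0.004],"rotation":[0,-0.007,-0.007],"grip":50},{"linear":[0.342,-0.001,0.004],"rotation":[0,-0.007,-0.007],"grip":50},{"linear":[0.342,-0.001,0.004],"rotation":[0,-0.007,-0.007],"grip":50}]' 50
python3 plan.py
```

```text
time_s: 19.53
eef_pos: [525.6, -172.6, 70.3]
ee_rot: [0.705, -0.054, 0.705, 0.053]
force: [-1.6, 0.3, 5.8]
grip_width: 0.691
t 19.53 p [ 525.57 -172.64   70.3 ] phi 8.65 xdown [ 0. -0. -1.] F [-1.64  0.31  5.81] w 59.0 j6 -0.68
```

Held by the edges at 59 mm. I'll lift it and make the half turn (j6 from −0.68 to about 2.46, within range).

```bash

python3 -m jog '[{"linear":[-0.01,0,0],"rotation":[0,0,0],"grip":50},{"linear":[-0.04,0,0],"rotation":[0,0,0],"grip":50},{"linear":[-0.09,0,0],"rotation":[0,0,0],"grip":50},{"linear":[-0.15,0,0],"rotation":[0,0,0],"grip":50},{"linear":[-0.19,0,0],"rotation":[0,0,0],"grip":50},{"linear":[-0.2,0,0],"rotation":[0,0,0],"grip":50},{"linear":[-0.2,0,0],"rotation":[0,0,0],"grip":50}]' | head -2
python3 -m jog '[{"linear":[0,0,0],"rotation":[0.15,0,0],"grip":50},{"linear":[0,0,0],"rotation":[0.4,0,0],"grip":50},{"linear":[0,0,0],"rotation":[0.65,0,0],"grip":50},{"linear":[0,0,0],"rotation":[0.9,0,0],"grip":50},{"linear":[0,0,0],"rotation":[0.9,0,0],"grip":50}]' | head -2
python3 -m jog '[{"linear":[0,0,0],"rotation":[0.15,0,0],"grip":50},{"linear":[0,0,0],"rotation":[0.4,0,0],"grip":50},{"linear":[0,0,0],"rotation":[0.65,0,0],"grip":50},{"linear":[0,0,0],"rotation":[0.9,0,0],"grip":50},{"linear":[0,0,0],"rotation":[0.9,0,0],"grip":50}]' | head -2
python3 plan.py 524.6,-171.8,125,-66 524.6,-171.8,125,-92
```

```text
time_s: 20.12
eef_pos: [525.8, -172.7, 131.2]
time_s: 20.53
eef_pos: [525.3, -172.4, 130.2]
time_s: 20.95
eef_pos: [525.0, -172.2, 129.6]
t 20.95 p [ 525.04 -172.23  129.55] phi -43.21 xdown [-0. -0. -1.] F [ 0.52  0.04 -2.15] w 59.3 j6 0.23
524.6,-171.8,125,-66 lin [0.0152, 0.0, -0.002] rot [0.7956, -0.0, 0.0005] dist 5
524.6,-171.8,125,-92 lin [0.0, 0.0, 0.0] rot [0.9076, 0.0, 0.0] dist 0
```

```bash

python3 -m jog '[{"linear":[0,0,0],"rotation":[0.15,0,0],"grip":50},{"linear":[0,0,0],"rotation":[0.4,0,0],"grip":50},{"linear":[0,0,0],"rotation":[0.65,0,0],"grip":50},{"linear":[0,0,0],"rotation":[0.9,0,0],"grip":50},{"linear":[0,0,0],"rotation":[0.9,0,0],"grip":50}]' | head -2
python3 -m jog '[{"linear":[0,0,0],"rotation":[0.15,0,0],"grip":50},{"linear":[0,0,0],"rotation":[0.4,0,0],"grip":50},{"linear":[0,0,0],"rotation":[0.65,0,0],"grip":50},{"linear":[0,0,0],"rotation":[0.9,0,0],"grip":50},{"linear":[0,0,0],"rotation":[0.9,0,0],"grip":50}]' | head -2
python3 -m jog '[{"linear":[0,0,0],"rotation":[0.15,0,0],"grip":50},{"linear":[0,0,0],"rotation":[0.4,0,0],"grip":50},{"linear":[0,0,0],"rotation":[0.65,0,0],"grip":50},{"linear":[0,0,0],"rotation":[0.9,0,0],"grip":50},{"linear":[0,0,0],"rotation":[0.9,0,0],"grip":50}]' | head -2
python3 -m jog '[{"linear":[0,0,0],"rotation":[0.15,0,0],"grip":50},{"linear":[0,0,0],"rotation":[0.4,0,0],"grip":50},{"linear":[0,0,0],"rotation":[0.65,0,0],"grip":50},{"linear":[0,0,0],"rotation":[0.9,0,0],"grip":50},{"linear":[0,0,0],"rotation":[0.9,0,0],"grip":50}]' | head -2
python3 plan.py 524.6,-171.8,125,-171.4
```

```text
time_s: 21.37
eef_pos: [524.8, -172.1, 129.1]
time_s: 21.78
eef_pos: [524.7, -172.0, 128.8]
time_s: 22.2
eef_pos: [524.6, -172.0, 128.6]
time_s: 22.62
eef_pos: [524.6, -171.9, 128.4]
t 22.62 p [ 524.57 -171.95  128.45] phi -145.42 xdown [-0.  0. -1.] F [-0.12  0.69 -2.52] w 59.4 j6 2.01
524.6,-171.8,125,-171.4 lin [0.0115, -0.0003, -0.0004] rot [0.907, 0.003, 0.0031] dist 3
```

```bash

python3 -m jog '[{"linear":[0,0,0],"rotation":[0.15,0,0],"grip":50},{"linear":[0,0,0],"rotation":[0.4,0,0],"grip":50},{"linear":[0,0,0],"rotation":[0.65,0,0],"grip":50},{"linear":[0,0,0],"rotation":[0.9,0.003,0.003],"grip":50},{"linear":[0,0,0],"rotation":[0.907,0.003,0.003],"grip":50},{"linear":[0,0,0],"rotation":[0.907,0.003,0.003],"grip":50}]' | head -2
python3 -m jog '[{"linear":[0.04,0,0],"rotation":[0,0,0],"grip":50},{"linear":[0.09,0,0],"rotation":[0,0,0],"grip":50},{"linear":[0.13,0,0],"rotation":[0,0,0],"grip":50},{"linear":[0.15,0,0],"rotation":[0,0,0],"grip":50},{"linear":[0.157,0,0],"rotation":[0,0,0],"grip":50},{"linear":[0.157,0,0],"rotation":[0,0,0],"grip":50}]' | head -2
python3 plan.py 524.6,-171.8,70,-171.4
python3 - <<'E'
from rig import capture
import cv2,numpy as np
p,d=capture("side");cv2.imwrite("pics/s12.png",cv2.resize(p[100:230,270:380,::-1],None,fx=4.5,fy=4.5,interpolation=cv2.INTER_CUBIC))
E
```

```text
time_s: 23.12
eef_pos: [524.5, -171.9, 128.4]
time_s: 23.62
eef_pos: [524.5, -171.9, 81.2]
t 23.62 p [ 524.49 -171.91   81.18] phi -170.56 xdown [-0.  0. -1.] F [ 0.56  0.32 -3.1 ] w 59.1 j6 2.45
524.6,-171.8,70,-171.4 lin [0.0373, -0.0003, -0.0004] rot [0.0292, 0.0011, 0.0007] dist 11
```

View pics/s12.png

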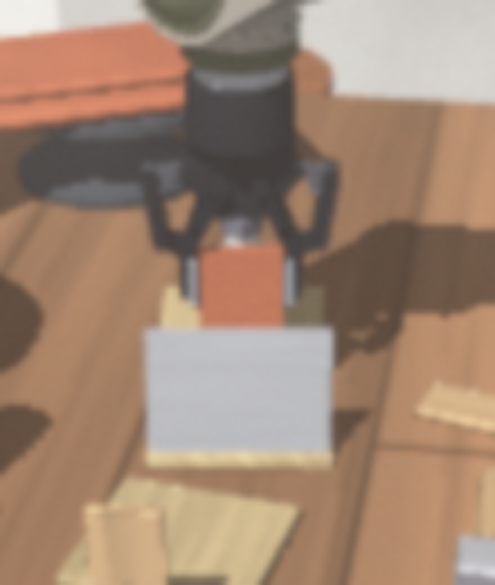

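The tile is still upright and turned, slab at (200–285, 245–325). I'll lower it, correcting 0.8° of yaw.

```bash

python3 -m jog '[{"linear":[0.004,0,0],"rotation":[0.029,0,0],"grip":50},{"linear":[0.012,0,0],"rotation":[0.029,0,0],"grip":50},{"linear":[0.019,0,0],"rotation":[0.029,0,0],"grip":50},{"linear":[0.024,0,0],"rotation":[0.029,0,0],"grip":50},{"linear":[0.027,0,0],"rotation":[0.029,0,0],"grip":50},{"linear":[0.03,0,0],"rotation":[0.029,0,0],"grip":50},{"linear":[0.033,0,0],"rotation":[0.029,0,0],"grip":50},{"linear":[0.036,0,0],"rotation":[0.029,0,0],"grip":50},{"linear":[0.037,0,0],"rotation":[0.029,0,0],"grip":50},{"linear":[0.037,0,0],"rotation":[0.029,0,0],"grip":50}]'
python3 plan.py
```

```text
time_s: 24.5
eef_pos: [524.7, -172.0, 70.6]
ee_rot: [0.053, 0.705, 0.053, -0.705]
force: [0.0, -0.8, -2.7]
grip_width: 0.697
t 24.5 p [ 524.74 -172.04   70.55] phi -171.45 xdown [ 0. -0. -1.] F [ 0.03 -0.78 -2.71] w 59.5 j6 2.46
```

```bash

python3 -m jog '[{"linear":[0.002,0,0],"rotation":[0,0,0],"grip":50},{"linear":[0.004,0,0],"rotation":[0,0,0],"grip":50},{"linear":[0.005,0,0],"rotation":[0,0,0],"grip":50},{"linear":[0.005,0,0],"rotation":[0,0,0],"grip":50}]'
python3 plan.py
```

```text
time_s: 24.83
eef_pos: [524.9, -172.2, 70.3]
ee_rot: [0.053, 0.705, 0.053, -0.705]
force: [-3.6, 1.6, 9.8]
grip_width: 0.692
t 24.83 p [ 524.88 -172.16   70.33] phi -171.43 xdown [ 0. -0. -1.] F [-3.65  1.63  9.79] w 59.1 j6 2.46
```

Seated. I'll release, rise, and go to the cap. The tool is turned half round, so the signs of y and z flip.

```bash

python3 -m jog '[{"linear":[0,0,0],"rotation":[0,0,0],"grip":62},{"linear":[0,0,0],"rotation":[0,0,0],"grip":66},{"linear":[0,0,0],"rotation":[0,0,0],"grip":72},{"linear":[0,0,0],"rotation":[0,0,0],"grip":85},{"linear":[-0.01,0,0],"rotation":[0,0,0],"grip":85},{"linear":[-0.06,0,0],"rotation":[0,0,0],"grip":85},{"linear":[-0.16,0,0],"rotation":[0,0,0],"grip":85},{"linear":[-0.28,0,0],"rotation":[0,0,0],"grip":85},{"linear":[-0.32,0,0],"rotation":[0,0,0],"grip":85},{"linear":[-0.32,0,0],"rotation":[0,0,0],"grip":85}]'
python3 plan.py 542.5,-290,165,-171.4 542.5,-290,124,-171.4
```

```text
time_s: 25.67
eef_pos: [526.1, -172.8, 169.9]
ee_rot: [0.054, 0.707, 0.051, -0.703]
force: [0.3, 0.1, 0.0]
grip_width: 0.995
t 25.67 p [ 526.1  -172.79  169.93] phi -171.43 xdown [ 0.01 -0.   -1.  ] F [0.32 0.09 0.04] w 85.0 j6 2.46
542.5,-290,165,-171.4 lin [0.0184, 0.3944, 0.0043] rot [-0.001, -0.0113, -0.0098] dist 118
542.5,-290,124,-171.4 lin [0.1367, 0.0, 0.0] rot [0.0, 0.0, 0.0] dist 41
```

```bash

python3 -m jog '[{"linear":[0,0.1,0],"rotation":[0,-0.01,-0.01],"grip":85},{"linear":[0,0.22,0],"rotation":[0,-0.01,-0.01],"grip":60},{"linear":[0,0.33,0.004],"rotation":[0,-0.01,-0.01],"grip":30},{"linear":[0,0.394,0.004],"rotation":[0,-0.01,-0.01],"grip":0},{"linear":[0,0.394,0.004],"rotation":[0,-0.01,-0.01],"grip":0},{"linear":[0.06,0.394,0.004],"rotation":[0,-0.01,-0.01],"grip":0},{"linear":[0.12,0.394,0.004],"rotation":[0,-0.01,-0.01],"grip":0},{"linear":[0.15,0.394,0.004],"rotation":[0,-0.01,-0.01],"grip":0},{"linear":[0.15,0.394,0.004],"rotation":[0,-0.01,-0.01],"grip":0},{"linear":[0.15,0.394,0.004],"rotation":[0,-0.01,-0.01],"grip":0}]'
python3 plan.py 542.5,-290,99.5,-171.4;python3 - <<'E'
from rig import capture
import cv2,numpy as np
p,d=capture("side");cv2.imwrite("pics/s13.png",cv2.resize(p[110:240,270:380,::-1],None,fx=4.5,fy=4.5,interpolation=cv2.INTER_CUBIC))
p,d=capture("top");cv2.imwrite("pics/t13.png",cv2.resize(p[135:215,360:470,::-1],None,fx=7,fy=7,interpolation=cv2.INTER_CUBIC));cv2.imwrite("pics/t13f.png",p[...,::-1])
np.save("pics/t13d.npy",d)
E
python3 chk.py t13
```

```text
time_s: 26.5
eef_pos: [542.8, -289.5, 125.4]
ee_rot: [0.053, 0.705, 0.053, -0.705]
force: [0.9, 0.2, 0.0]
grip_width: 0.002
t 26.5 p [ 542.79 -289.5   125.35] phi -171.41 xdown [-0.  0. -1.] F [0.89 0.23 0.  ] w 0.2 j6 2.31
542.5,-290,99.5,-171.4 lin [0.0862, 0.0016, 0.0012] rot [-0.0002, -0.0002, 0.0016] dist 26
top 52 pad-frame min [ -4.4 -25. ] max [ 9.8 31.9] mean [4.7 5.5]
((520.75537109375, -169.86752319335938), (56.84670639038086, 14.234907150268555), 7.6314520835876465)
10.839709
foot 150 pad-frame min [-24.6 -29.5] max [34.9 30.5] mean [20.8  1.4]
((523.3087768554688, -166.94683837890625), (59.79446792602539, 59.543392181396484), 7.805078029632568)
13.786079
```

View pics/s13.png

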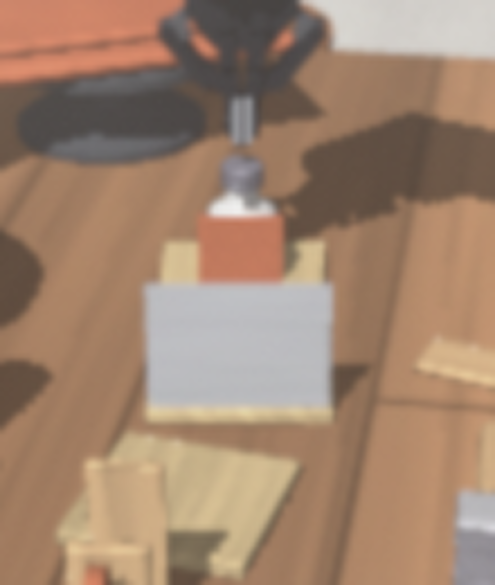

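View pics/t13.png

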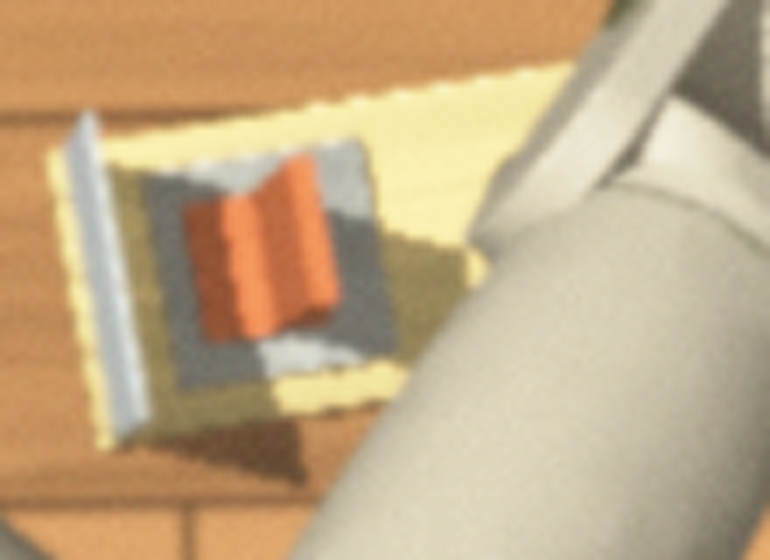

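The tile's long toe now faces the screen, with its end at +34.9 (34 expected). It is centred within about 1 mm and its yaw is within 1°. Pressing again.

```bash

python3 -m jog '[{"linear":[0.03,0.001,0.001],"rotation":[0,0,0],"grip":0},{"linear":[0.05,0.001,0.001],"rotation":[0,0,0],"grip":0},{"linear":[0.056,0.001,0.001],"rotation":[0,0,0],"grip":0},{"linear":[0.062,0.001,0.001],"rotation":[0,0,0],"grip":0},{"linear":[0.068,0.001,0.001],"rotation":[0,0,0],"grip":0},{"linear":[0.074,0.001,0.001],"rotation":[0,0,0],"grip":0},{"linear":[0.08,0.001,0.001],"rotation":[0,0,0],"grip":0},{"linear":[0.085,0.001,0.001],"rotation":[0,0,0],"grip":0},{"linear":[0.089,0.001,0.001],"rotation":[0,0,0],"grip":0},{"linear":[0.089,0.001,0.001],"rotation":[0,0,0],"grip":0},{"linear":[0.089,0.001,0.001],"rotation":[0,0,0],"grip":0}]'
python3 plan.py
```

```text
time_s: 27.52
eef_pos: [543.1, -290.4, 101.0]
ee_rot: [0.053, 0.706, 0.053, -0.704]
force: [-5.4, 3.4, 10.3]
grip_width: 0.002
t 27.52 p [ 543.07 -290.38  100.96] phi -171.4 xdown [ 0. -0. -1.] F [-5.35  3.35 10.29] w 0.1 j6 2.31
```

```bash

python3 -m jog '[{"linear":[0.004,0,0],"rotation":[0,0,0],"grip":0},{"linear":[0.007,0,0],"rotation":[0,0,0],"grip":0},{"linear":[0.007,0,0],"rotation":[0,0,0],"grip":0},{"linear":[0.007,0,0],"rotation":[0,0,0],"grip":0}]'
python3 -m jog '[{"linear":[-0.01,0,0],"rotation":[0,0,0],"grip":0},{"linear":[-0.03,0,0],"rotation":[0,0,0],"grip":0},{"linear":[-0.07,0,0],"rotation":[0,0,0],"grip":0},{"linear":[-0.15,0,0],"rotation":[0,0,0],"grip":0},{"linear":[-0.25,0,0],"rotation":[0,0,0],"grip":0},{"linear":[-0.35,0,0],"rotation":[0,0,0],"grip":0},{"linear":[-0.4,0,0],"rotation":[0,0,0],"grip":0},{"linear":[-0.4,0,0],"rotation":[0,0,0],"grip":0},{"linear":[-0.4,0.2,0.2],"rotation":[0,0,0],"grip":0},{"linear":[-0.4,0.5,0.4],"rotation":[0,0,0],"grip":0},{"linear":[-0.4,0.5,0.4],"rotation":[0,0,0],"grip":0},{"linear":[-0.4,0.5,0.4],"rotation":[0,0,0],"grip":0},{"linear":[-0.4,0.5,0.4],"rotation":[0,0,0],"grip":0},{"linear":[-0.4,0.5,0.4],"rotation":[0,0,0],"grip":0},{"linear":[-0.4,0.5,0.4],"rotation":[0,0,0],"grip":0},{"linear":[-0.4,0.5,0.4],"rotation":[0,0,0],"grip":0}]'
python3 - <<'E'
from rig import capture,sense
import cv2,numpy as np
p,d=capture("side");cv2.imwrite("pics/s14.png",p[...,::-1])
p,d=capture("top");cv2.imwrite("pics/t14.png",cv2.resize(p[85:245,180:480,::-1],None,fx=2.6,fy=2.6,interpolation=cv2.INTER_CUBIC));cv2.imwrite("pics/t14f.png",p[...,::-1])
np.save("pics/t14d.npy",d)
print(np.abs(sense()["dq"]).max())
E
python3 chk.py t14
```

```text
time_s: 27.85
eef_pos: [543.1, -290.4, 100.8]
ee_rot: [0.054, 0.706, 0.052, -0.704]
force: [-6.8, 5.4, 16.6]
grip_width: -0.001
time_s: 29.18
eef_pos: [446.9, -455.8, 220.4]
ee_rot: [0.054, 0.706, 0.053, -0.704]
force: [0.6, -0.1, -0.4]
grip_width: 0.001
0.0030497065679613855
top 51 pad-frame min [ -4.4 -25. ] max [10.1 31.9] mean [4.9 7.2]
((520.833740234375, -169.4166259765625), (56.876224517822266, 14.266633987426758), 9.431233406066895)
10.409369
foot 145 pad-frame min [-24.9 -29.5] max [34.9 30.5] mean [20.4  1. ]
((523.4534301757812, -166.9691925048828), (60.06892013549805, 59.65719985961914), 8.962774276733398)
11.432186
```

View pics/s14.png

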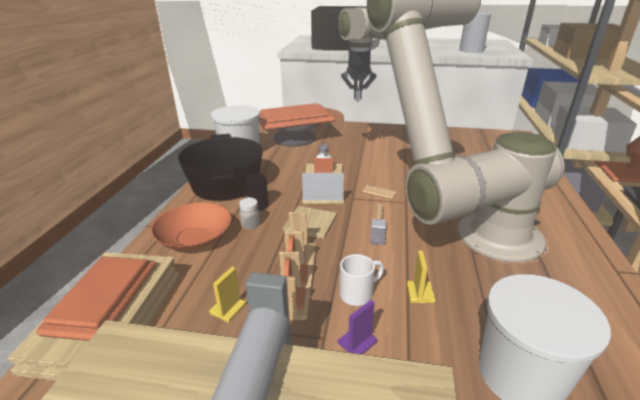

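View pics/t14.png

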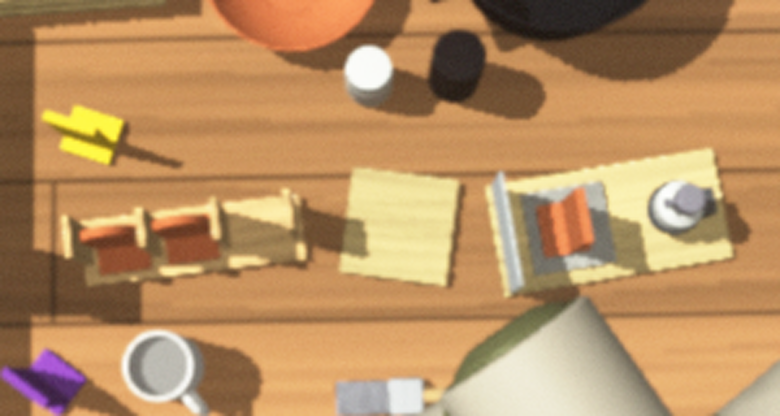

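The tile stands on the pad at (565,222) in the top crop, back to the nozzle and toe to the screen. The cap is up at (690,200), both arched tiles, the jar, the mug and the beaker are in place, and the arm is clear and still. Handing in.

```bash
python3 -c "
from rig import finish_job
print(finish_job())"
```

```text
the job is handed in; nothing more can be done
None
```

The job is done and handed in at about 29 s. The square-topped tile stands on the pad with its back to the nozzle, and both sprays have been given.

**What I did:**
- I took the tile out of the rack by its faces, set it on the bat, and took it again by its side edges (59 mm grip).
- I stood it front to the nozzle on the pad and pressed the cap to its stop: TCP at z = 100.8 mm, 19.5 N.
- I lifted it by the edges, made a half turn, set it down and pressed again: 100.8 mm, 16.6 N.
- I then moved the arm clear.

**Last checks:**
- **Tile:** it is upright. The foot reaches 34.9 mm towards the screen (34 expected) and from −29.5 to +30.5 mm across, so it is centred within about 1 mm. Its yaw is within about 1° by the foot outline.
- **Cap:** it is back up after each press.
- **Other things:** the arched tiles, jar, mug and beaker look unmoved in the pictures.

**One disagreement:** line fits through the partly shaded tile pixels gave yaws 2–5° off, or no usable angle. I relied on the outlines and the measured gripper angle of −171.4°, which match the stand. Nothing else failed.

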